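Load the tube mixer and key in its run

ROBOT

A 7-joint arm with a two-finger parallel gripper is mounted at the origin on a cart in front of the work surface, level with it; the furniture and walls round the work are solid. World frame = base frame: x ahead of the robot, y to its left, z up, the work surface at z = 0. Lengths are in m, angles in rad, forces in N, time in s.
With the tool pointing down it reaches from about 0.375 to 0.925 m from the base axis. Payload 3.1 kg.
Tool frame: the origin (TCP) lies between the finger pads; the fingertips stand 19 mm ahead of it and the grasp point (between the pads) is the TCP; y points along the fingers, z is the direction in which the jaws open and shut, and the axes are right-handed (so a half turn about y gives the same grasp; the last joint's range is limited). The gripper opens to 85 mm and grips with 20 to 120 N. Pads are 22 mm wide; open, the fingers measure 114 mm over their backs; the gripper's body (76 mm by 85 mm) begins 54 mm behind the grasp point. The pads swing forward as they close: fully open they stand 13 mm farther back than shut.
Start: joints at [1.101, 0.383, 0.044, 1.598, -0.018, 1.161, -0.05], TCP at [0.236, -0.606, 0.25] pointing down, gripper open.
Joint ranges: [-2.61, 2.61], [-0.41, 2.15], [-1.48, 1.57], [0, 2.5], [-1.57, 4.71], [0.05, 1.97], [-2.85, 2.85]. Speed limits (rad/s): [2.79, 2.79, 3.14, 3.14, 3.14, 3.14, 3.14].

INTERFACE

Orientations are given as a unit quaternion [x, y, z, w].
In Python, from cell import read_state, viewer, workorder gives the robot as it stands. The module is installed in compiled form; this text tells all that it offers.
- The arm moves only by the tool servo_tool, never from a script. Its argument "rows" is a list of rows, each an object with "travel": the shift along the tool's x, y, z in units of 40 mm (1.0 is 40 mm), a list of three; "dr": the turn, a rotation vector about the tool's x, y, z in rad, a list of three; "hand": the finger opening in mm, from 0 to 85.4. A call has 1 to 12 rows; each row shifts and turns the commanded pose from where the row before left it, along the tool's axes as they then stand; what a row does not reach is not made up. A row lasts 1/8 s, in which the tool goes at most 62.5 mm and 10.7 degrees, less where a joint would pass 70% of its speed; a pose out of reach is approached as far as the arm can. A call is refused whole if a number of a shift passes 1 or a number of a turn 0.188, either way. A call with a gripper value outside its range is refused whole. The fingers move at their own pace and stop on an object; "squeeze" is the grip in N (left out, the last holds). Time passes only in rows, so rows that do not move let the fingers close. It gives the time, the measured TCP pose, the force and the opening at its end, in the units of the state.
- read_state(): the state, without advancing time (a new reading comes with each control period).
- viewer.snapshot(name): name is "scene" or "top" or "wrist"; returns the picture (420x560x3 uint8, red, green, blue); there is no depth.
- viewer.calibration(name): a dict with "intrinsics" (3x3 intrinsics, pixels), "position" and "orientation" of the camera in the world; the wrist camera has in their place "tool_from_camera" (4x4, takes a point from camera to tool coordinates, whose origin is the TCP and whose axes are the tool frame's). Camera axes: x right, y down, z forward; pixel columns grow to the right and rows downward; lengths in m; the calibration is good to about 2 mm. A picture is of the moment at which its call begins: read the wrist's pose just before it. calibration takes no time and is no camera call.
- workorder.sign_off(): hands the job in, once; it reports no verdict.
The state is a dict: "time": time; "qpos": joint angles; "qvel": joint speeds; "tau": joint torques, N m; "eef_pos": TCP position; "orientation": TCP orientation; "force": force on the tool from outside, world axes, zero at the start; "ft_torque": the same for the moment, N m; "opening": finger opening in m.
Only numpy, scipy, OpenCV 4.12 (cv2) and the standard library are available. Lean on these libraries where they do the work, as an engineer would, in place of code of your own. Each camera call takes 0.05 s, during which the arm holds its last target.

TASK

Get the tube mixer ready and start it: stand every fallen sample bottle upright on the black rubber mat, and press every tube lying on the bench down into a clip slot of the mixer until the spring fingers snap round it (one tube a slot, any slot, cap at either end). With everything in place, start the mixer by pressing its keys one at a time, each held fully down for about half a second and let go before the next: round, square, long bar, square, round, long bar. Never press the triangular key, which aborts the run, and leave everything standing and released.

Things in the scene. Friction and masses are not known exactly. Their poses are not given: they have to be found in the camera images.
- tube_0_mid (a point): middle of a white 15 ml capped plastic tube (25 g): 111 mm long in all, body 15.6 mm in diameter over 97 mm with a conical tip, cap 21 mm in diameter and 14 mm long with a square grey anti-roll collar (24 by 24 mm, 8 mm long) round it. Starts lying on the bench to the right of the mixer. This point is on its axis, 55.5 mm from the tip; z points from tip to cap. May be absent.
- tube_1_mid (a point): middle of a white 15 ml capped plastic tube (25 g): 111 mm long in all, body 15.6 mm in diameter over 97 mm with a conical tip, cap 21 mm in diameter and 14 mm long with a square grey anti-roll collar (24 by 24 mm, 8 mm long) round it. Starts lying on the bench to the right of the mixer. This point is on its axis, 55.5 mm from the tip; z points from tip to cap. May be absent.
- tube_2_mid (a point): middle of a white 15 ml capped plastic tube (25 g): 111 mm long in all, body 15.6 mm in diameter over 97 mm with a conical tip, cap 21 mm in diameter and 14 mm long with a square grey anti-roll collar (24 by 24 mm, 8 mm long) round it. Starts lying on the bench to the right of the mixer. This point is on its axis, 55.5 mm from the tip; z points from tip to cap. May be absent.
- sample_0_mid (a point): middle of a white sample bottle with a white screw cap: body 40 mm in diameter and 73 mm high, cap 29 mm in diameter, 85 mm tall in all, 0.09 kg. Starts lying on its side on the bench to the left of the mixer. This point is on its axis, 42.5 mm from its base; z points from base to cap (straight up when it stands). May be absent.
- sample_2_mid (a point): middle of a brown sample bottle with a black screw cap: body 48 mm in diameter and 86 mm high, cap 35 mm in diameter, 100 mm tall in all, 0.12 kg. Starts lying on its side on the bench to the left of the mixer. This point is on its axis, 50 mm from its base; z points from base to cap (straight up when it stands). May be absent.
- mat_top (a point): centre of the top face of the black rubber mat, fixed on the bench to the left of the mixer, 180 mm along its x, 110 mm along its y, 4 mm thick; x, y are its sides' directions, z up.
- slot0 (a point): clip slot 0 of the mixer (leftmost from the robot; 70 mm apart): where a seated tube's middle lies, 48 mm above the bench. x runs along the slot, away from the keys; z up. A pair of steel spring fingers (10 mm long in x) stands 25 mm before and one behind; lips 8 mm, flared tips 23 mm higher than this point. Free room between the pairs down to 28 mm below it. Pressing a tube in takes 5 to 10 N; it may lie 18 mm off along x.
- slot1 (a point): clip slot 1 of the mixer (middle; 70 mm apart): where a seated tube's middle lies, 48 mm above the bench. x runs along the slot, away from the keys; z up. A pair of steel spring fingers (10 mm long in x) stands 25 mm before and one behind; lips 8 mm, flared tips 23 mm higher than this point. Free room between the pairs down to 28 mm below it. Pressing a tube in takes 5 to 10 N; it may lie 18 mm off along x.
- slot2 (a point): clip slot 2 of the mixer (rightmost; 70 mm apart): where a seated tube's middle lies, 48 mm above the bench. x runs along the slot, away from the keys; z up. A pair of steel spring fingers (10 mm long in x) stands 25 mm before and one behind; lips 8 mm, flared tips 23 mm higher than this point. Free room between the pairs down to 28 mm below it. Pressing a tube in takes 5 to 10 N; it may lie 18 mm off along x.
- key_round_top (a point): centre of the top of the round white key (30 mm in diameter, dark panel on the front of the mixer); z is up. The key tops stand 40 mm above the bench, in one row 54 mm apart across the front of the mixer; their order varies.
- key_square_top (a point): centre of the top of the square white key (28 by 28 mm), in the same row.
- key_bar_top (a point): centre of the top of the long bar key (46 mm along the mixer's x, 17 mm wide), in the same row.
- key_tri_top (a point): centre of the top of the triangular key (about 36 mm a side), in the same row: it aborts the run and must not be pressed.
- key_round (a joint): how far the round key is down, m: 0 up, 0.005 fully down (5 N there, springs back when let go, 2.5 N to begin)
- key_square (a joint): how far the square key is down, m: 0 up, 0.005 fully down (5 N there, springs back when let go, 2.5 N to begin)
- key_bar (a joint): how far the long bar key is down, m: 0 up, 0.005 fully down (5 N there, springs back when let go, 2.5 N to begin)
- key_tri (a joint): how far the triangular key is down, m: 0 up, 0.005 fully down (5 N there, springs back when let go, 2.5 N to begin)
There are look-alikes about, which are no part of the job. What is shaped like the part that bears tube_0_mid but yellow is not meant.

How it is judged:
By the outcome, as a careful person would: the job done as asked, in the order asked, and still so for the second after the job is handed in, with the robot touching nothing.
Of tube_0, tube_1, tube_2 only 2 to 3 are there at a start; the rules pass over those that are not, and their reading is None.
Of sample_0, sample_2 only 1 to 2 are there at a start; the rules pass over those that are not, and their reading is None.
At some moment in a run one of tube_1 may be knocked a few centimetres aside while the robot is not near it.
Once in a run the grip may slacken for a moment while it holds something.
It also fails if it takes over 210 s, if anything falls off the work surface, if the arm or the gripper's body presses on something with over 40 N, if the wrist force passes 120 N, or if a joint passes its speed limit or range.

## Working session

There is one attempt and no reset: what is moved stays moved. The work goes in short steps, Python scripts to look and compute and a tool call to move; the robot and the scene stay as the last step left them, time stands still between calls to the robot, and variables do not carry over. Pictures are saved under pics/ and viewed, and the job is handed in when it is done.

Besides the shell and the picture viewer there is one more tool, called after "Emit:" by a JSON object that holds its "op" and its "data", one argument or row to a line. servo_tool: Moves the arm, as the interface text tells. Its arguments: {"type":"object","properties":{"rows":{"type":"array","items":{"type":"object","properties":{"travel":{"type":"array","items":{"type":"number"}},"dr":{"type":"array","items":{"type":"number"}},"hand":{"type":"number"}}}},"squeeze":{"type":"number"}},"required":["rows"]}

```bash
mkdir -p pics; ls
python3 - <<'E'
from cell import read_state, viewer, workorder
import cv2,numpy as np
np.set_printoptions(precision=4,suppress=True)
s=read_state(); print({k:np.round(v,3) for k,v in s.items()})
for n in ["scene","top","wrist"]:
    print(n,viewer.calibration(n))
    cv2.imwrite(f"pics/{n}0.png",viewer.snapshot(n)[:,:,::-1])
E
```

```text
pics
{'time': np.float64(0.0), 'qpos': array([ 1.101,  0.384,  0.044,  1.6  , -0.018,  1.161, -0.05 ]), 'qvel': array([ 0.   , -0.   , -0.001, -0.001, -0.002, -0.001,  0.   ]), 'tau': array([ -0.   , -43.347,   1.024, -24.952,   0.01 ,   0.011,  -0.   ]), 'eef_pos': array([ 0.236, -0.605,  0.249]), 'orientation': array([-0.131,  0.696, -0.694,  0.13 ]), 'force': array([ 0.997, -0.103,  0.202]), 'ft_torque': array([ 0.018, -0.006, -0.063]), 'opening': np.float64(0.086)}
scene {'intrinsics': array([[464.853 ,   0.    , 275.5207],
       [  0.    , 464.853 , 212.2237],
       [  0.    ,   0.    ,   1.    ]]), 'position': array([-0.2324,  0.5712,  0.6593]), 'orientation': array([-0.4075,  0.7758, -0.4303,  0.2165])}
top {'intrinsics': array([[524.5074,   0.    , 286.8646],
       [  0.    , 524.5074, 202.5567],
       [  0.    ,   0.    ,   1.    ]]), 'position': array([-0.4829, -0.2785,  1.3793]), 'orientation': array([ 0.7606, -0.5612,  0.196 , -0.2609])}
wrist {'intrinsics': array([[375.0113,   0.    , 283.5271],
       [  0.    , 375.0113, 209.0687],
       [  0.    ,   0.    ,   1.    ]]), 'tool_from_camera': array([[-0.0004,  0.9627,  0.2705, -0.0681],
       [-0.0003, -0.2705,  0.9627, -0.1233],
       [ 1.    ,  0.0003,  0.0004, -0.0007],
       [ 0.    ,  0.    ,  0.    ,  1.    ]])}
```

View pics/scene0.png

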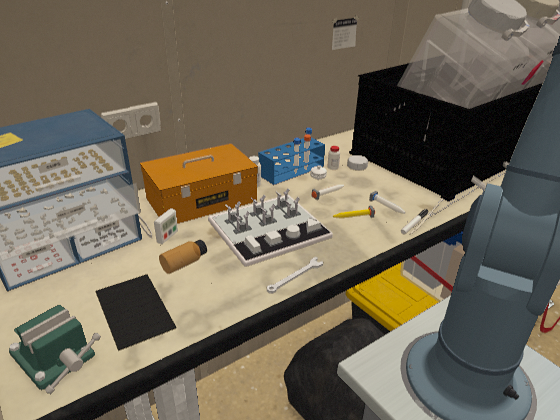

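View pics/top0.png

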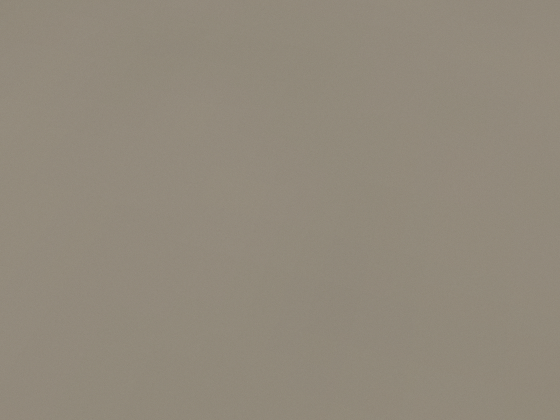

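View pics/wrist0.png

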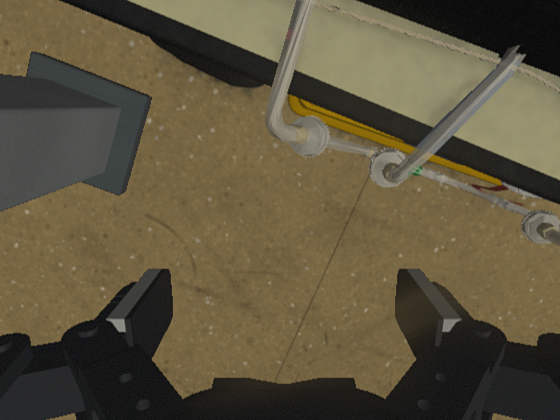

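Run:
```python
import cv2
im=cv2.imread("pics/scene0.png")
cv2.imwrite("pics/c1.png",cv2.resize(im[130:260,230:450],None,fx=3.6,fy=3.6,interpolation=cv2.INTER_CUBIC))
cv2.imwrite("pics/c2.png",cv2.resize(im[180:360,80:340],None,fx=3,fy=3,interpolation=cv2.INTER_CUBIC))
```

```text
(no output)
```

View pics/c1.png

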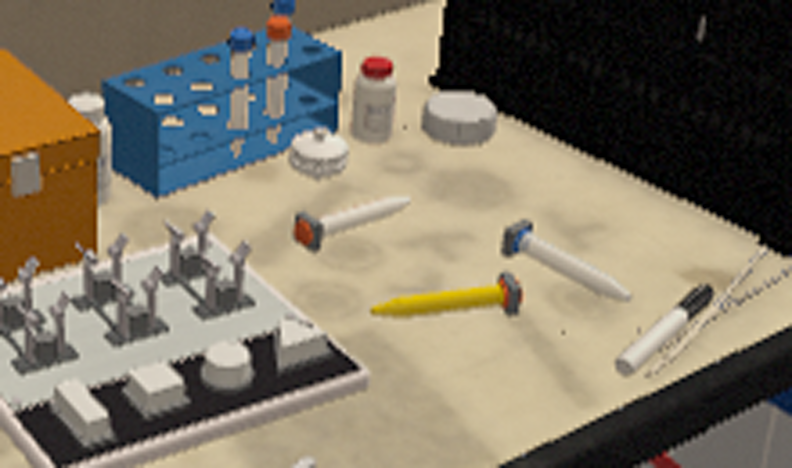

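View pics/c2.png

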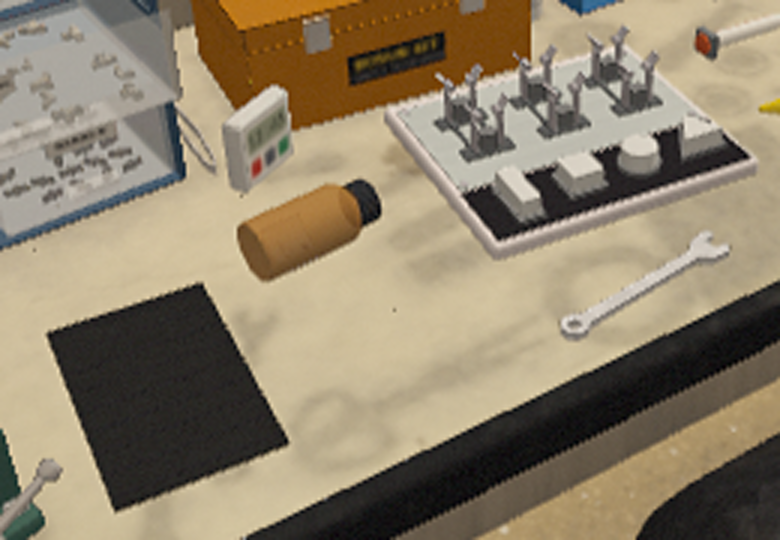

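```bash
cat > h.py <<'E'
from cell import read_state, viewer, workorder
import cv2,numpy as np
from scipy.spatial.transform import Rotation as R
np.set_printoptions(precision=4,suppress=True)
def cam(name,s=None):
    c=viewer.calibration(name);K=np.array(c['intrinsics'])
    if name=='wrist':
        s=s or read_state(); T=np.array(c['tool_from_camera']); Rt=R.from_quat(s['orientation']).as_matrix()
        return K,Rt@T[:3,:3],Rt@T[:3,3]+np.array(s['eef_pos'])
    return K,R.from_quat(c['orientation']).as_matrix(),np.array(c['position'])
def ray(C,uv,z):
    K,Rm,p=C; d=Rm@np.linalg.solve(K,[uv[0],uv[1],1.]); return p+d*(z-p[2])/d[2]
def proj(C,P):
    K,Rm,p=C; q=K@(Rm.T@(np.asarray(P)-p)); return q[:2]/q[2]
def snap(name,f):
    s=read_state(); im=viewer.snapshot(name)[:,:,::-1].copy(); cv2.imwrite(f"pics/{f}.png",im); return cam(name,s),im
E
python3 - <<'E'
from h import *
C=cam('scene')
g=lambda n,u,v,z: print(n,ray(C,(u,v),z))
f=3.6
c1=lambda n,x,y,z: g(n,230+x/3.6-.36,130+y/3.6-.36,z)
c2=lambda n,x,y,z: g(n,80+x/3-.33,180+y/3-.33,z)
c1('tubeA cap',308,232,.012);c1('tubeA tip',408,201,.008)
c1('tubeB cap',517,240,.012);c1('tubeB tip',627,295,.008)
c1('yel cap',512,294,.012);c1('yel tip',373,310,.008)
c1('pen end',625,368,.008);c1('pen cap',706,295,.008)
for p in [(49,333),(204,284),(287,440),(116,508)]: c2('mat',*p,.004)
c2('base',257,248,.024);c2('capend',372,202,.024)
c2('bar',521,185,.04);c2('sq',581,165,.04);c2('rnd',640,148,.04);c2('tri',703,127,.04)
for p in [(497,250),(755,160),(620,48),(388,118)]: c2('mixer corner',*p,.01)
c2('timer',243,190,0)
print(cam('top')[1])
E
```

```text
tubeA cap [ 0.6126 -0.1676  0.012 ]
tubeA tip [ 0.6118 -0.2705  0.008 ]
tubeB cap [ 0.5141 -0.2939  0.012 ]
tubeB tip [ 0.4165 -0.3094  0.008 ]
yel cap [ 0.4603 -0.2348  0.012 ]
yel tip [ 0.5049 -0.1405  0.008 ]
pen end [ 0.3529 -0.2362  0.008 ]
pen cap [ 0.3841 -0.358   0.008 ]
mat [0.5656 0.4516 0.004 ]
mat [0.5555 0.344  0.004 ]
mat [0.3829 0.3589 0.004 ]
mat [0.3898 0.4659 0.004 ]
base [0.5482 0.3041 0.024 ]
capend [0.5514 0.2095 0.024 ]
bar [0.4883 0.1158 0.04  ]
sq [0.4846 0.0633 0.04  ]
rnd [0.4778 0.0117 0.04  ]
tri [ 0.4734 -0.0484  0.04  ]
mixer corner [0.4644 0.1526 0.01  ]
mixer corner [ 0.4462 -0.083   0.01  ]
mixer corner [ 0.6527 -0.0977  0.01  ]
mixer corner [0.6668 0.135  0.01  ]
timer [0.6521 0.2731 0.    ]
[[ 0.2933 -0.7515  0.591 ]
 [-0.956  -0.2339  0.1769]
 [ 0.0053 -0.6169 -0.787 ]]
```

```bash
cat >> h.py <<'E'
def toolR(): return R.from_quat(read_state()['orientation']).as_matrix()
def to(target,Rt=None):
    """tool-frame shift in 40mm units from current pose to world target"""
    s=read_state(); Rm=R.from_quat(s['orientation']).as_matrix()
    d=Rm.T@(np.asarray(target)-s['eef_pos'])/.04
    print('at',s['eef_pos'],'t',round(float(s['time']),2),'units',np.round(d,2))
    if Rt is not None:
        print('rotvec tool',R.from_matrix(Rm.T@Rt).as_rotvec())
    return d
def down(yaw_z):
    """tool down, tool z (jaws) along world azimuth yaw_z (rad)"""
    y=np.array([0,0,-1.]); z=np.array([np.cos(yaw_z),np.sin(yaw_z),0]); x=np.cross(y,z)
    return np.stack([x,y,z],1)
def st():
    s=read_state(); Rm=R.from_quat(s['orientation']).as_matrix()
    print('t %.2f'%s['time'],'pos',s['eef_pos'],'F',s['force'],'open %.4f'%s['opening'],'q',s['qpos']); print('x',Rm[:,0],'y',Rm[:,1],'z',Rm[:,2])
E
python3 - <<'E'
from h import *
st()
to([.5,-.22,.28],down(0)); to([.5,-.22,.28],down(np.pi/2));to([.5,-.22,.28],down(-np.pi/2))
E
```

```text
t 0.15 pos [ 0.2359 -0.6049  0.2492] F [0.3244 0.0408 0.4326] open 0.0857 q [ 1.1012  0.3836  0.0439  1.5992 -0.0179  1.1612 -0.0499]
x [-0.9317 -0.3633  0.0001] y [-0.0009  0.0019 -1.    ] z [ 0.3633 -0.9317 -0.002 ]
at [ 0.2359 -0.6049  0.2492] t 0.15 units [-9.65 -0.76 -6.57]
rotvec tool [ 0.0019 -1.1989 -0.0011]
at [ 0.2359 -0.6049  0.2492] t 0.15 units [-9.65 -0.76 -6.57]
rotvec tool [ 0.0007 -2.7697 -0.0028]
at [ 0.2359 -0.6049  0.2492] t 0.15 units [-9.65 -0.76 -6.57]
rotvec tool [0.002  0.3718 0.0005]
```

Emit:
{"op": "servo_tool", "data": {
  "rows": [
    {"travel": [-0.6,-0.2,-0.94]},
    {"travel": [-0.6,-0.2,-0.94]},
    {"travel": [-0.6,-0.2,-0.94]},
    {"travel": [-0.6,-0.2,-0.94]},
    {"travel": [-0.6,-0.2,-0.94]},
    {"travel": [-0.6,-0.2,-0.94]},
    {"travel": [-0.6,0,-0.94]},
    {"travel": [-1,0,0]},
    {"travel": [-1,0,0]},
    {"travel": [-1,0,0]},
    {"travel": [-1,0,0]},
    {"travel": [-1,0,0]}
  ]
}}

```text
schema error: expected keys travel, dr, hand
```

Run:
```python
from h import *
st(); snap('wrist','w1'); snap('scene','s1')
```

```text
t 0.15 pos [ 0.2359 -0.6049  0.2492] F [0.3244 0.0408 0.4326] open 0.0857 q [ 1.1012  0.3836  0.0439  1.5992 -0.0179  1.1612 -0.0499]
x [-0.9317 -0.3633  0.0001] y [-0.0009  0.0019 -1.    ] z [ 0.3633 -0.9317 -0.002 ]
```

View pics/w1.png

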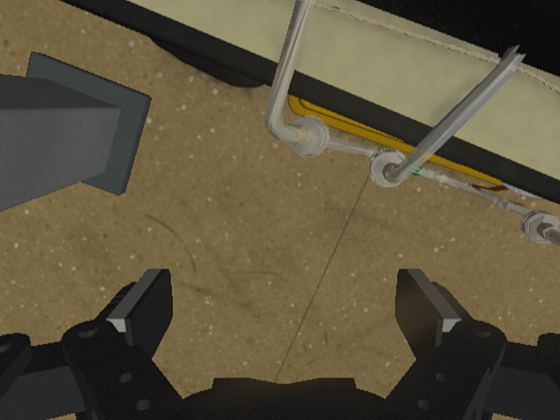

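View pics/s1.png

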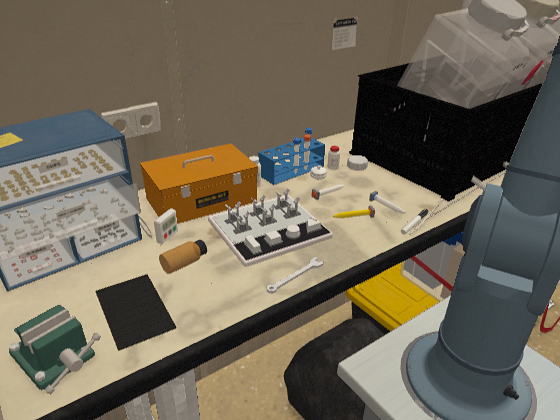

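Run:
```python
from h import *
C=cam('wrist');D=cam('scene')
for p in [(310,135),(300,5),(390,168),(518,50),(540,227),(150,35),(60,0)]:
    for z in (0,.1,-.3): 
        P=ray(C,p,z); print(p,z,P,'scene px',proj(D,P))
im=cv2.imread('pics/scene0.png'); cv2.imwrite('pics/c3.png',cv2.resize(im[130:340,380:560],None,fx=2.8,fy=2.8,interpolation=cv2.INTER_CUBIC))
```

```text
(310, 135) 0 [ 0.281  -0.6145  0.    ] scene px [515.8648 203.1053]
(310, 135) 0.1 [ 0.2859 -0.6052  0.1   ] scene px [523.1881 171.1085]
(310, 135) -0.3 [ 0.2664 -0.6422 -0.3   ] scene px [497.21   284.6128]
(300, 5) 0 [ 0.3837 -0.5624  0.    ] scene px [472.3475 192.8424]
(300, 5) 0.1 [ 0.3611 -0.5671  0.1   ] scene px [489.4708 164.0325]
(300, 5) -0.3 [ 0.4517 -0.5483 -0.3   ] scene px [429.9333 264.204 ]
(390, 168) 0 [ 0.2801 -0.7015  0.    ] scene px [533.3411 194.4889]
(390, 168) 0.1 [ 0.2852 -0.6689  0.1   ] scene px [536.4672 165.2534]
(390, 168) -0.3 [ 0.2647 -0.7993 -0.3   ] scene px [525.5845 267.0279]
(518, 50) 0 [ 0.4221 -0.7637  0.    ] scene px [500.9423 169.9558]
(518, 50) 0.1 [ 0.3892 -0.7144  0.1   ] scene px [510.7885 147.9898]
(518, 50) -0.3 [ 0.521  -0.9116 -0.3   ] scene px [478.1474 220.8093]
(540, 227) 0 [ 0.281  -0.8747  0.    ] scene px [564.1198 178.5173]
(540, 227) 0.1 [ 0.2859 -0.7956  0.1   ] scene px [560.3552 154.162 ]
(540, 227) -0.3 [ 0.2663 -1.1118 -0.3   ] scene px [573.0233 236.1187]
(150, 35) 0 [ 0.311 -0.444  0.   ] scene px [468.7678 216.8135]
(150, 35) 0.1 [ 0.3078 -0.4804  0.1   ] scene px [487.9087 180.2141]
(150, 35) -0.3 [ 0.3205 -0.3345 -0.3   ] scene px [417.8397 314.1933]
(60, 0) 0 [ 0.3095 -0.3612  0.    ] scene px [449.2808 226.9093]
(60, 0) 0.1 [ 0.3068 -0.4198  0.1   ] scene px [473.8239 186.8076]
(60, 0) -0.3 [ 0.3178 -0.1851 -0.3   ] scene px [381.8694 337.0546]
```

View pics/c3.png

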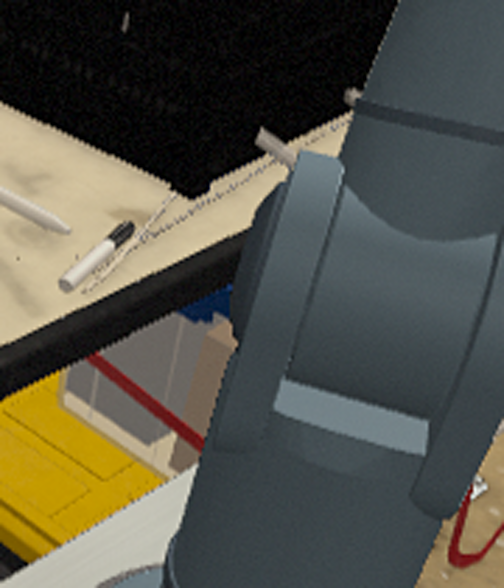

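Emit:
{"op": "servo_tool", "data": {
  "rows": [
    {"travel": [0,-0.8,-0.8],"dr": [0,0,0],"hand": 60},
    {"travel": [0,-0.8,-0.9],"dr": [0,0,0],"hand": 60},
    {"travel": [-0.5,-0.4,-0.9],"dr": [0,0,0],"hand": 60},
    {"travel": [-0.7,0,-0.9],"dr": [0,0,0],"hand": 60},
    {"travel": [-0.9,0,-0.9],"dr": [0,0,0],"hand": 60},
    {"travel": [-1,0,-0.9],"dr": [0,0,0],"hand": 60},
    {"travel": [-1,0,-0.8],"dr": [0,0,0],"hand": 60},
    {"travel": [-1,0,-0.5],"dr": [0,0,0],"hand": 60},
    {"travel": [-1,0,0],"dr": [0,0,0],"hand": 60},
    {"travel": [-1,0,0],"dr": [0,0,0],"hand": 60},
    {"travel": [-0.9,0,0],"dr": [0,0,0],"hand": 60},
    {"travel": [0,0,0],"dr": [0,0,0],"hand": 60}
  ]
}}

```text
time: 1.75
eef_pos: [0.4409, -0.2409, 0.3302]
orientation: [-0.132, 0.695, -0.694, 0.133]
force: [0.0, 0.2, 0.4]
opening: 0.0598
```

Run:
```python
from h import *
st(); snap('wrist','w2');
```

```text
t 1.75 pos [ 0.4409 -0.2409  0.3302] F [0.0001 0.1646 0.4125] open 0.0598 q [ 0.7393  0.054  -0.3303  1.8328  0.0167  1.2573 -0.7888]
x [-0.9295 -0.3688 -0.0015] y [ 0.0011  0.0013 -1.    ] z [ 0.3688 -0.9295 -0.0008]
```

View pics/w2.png

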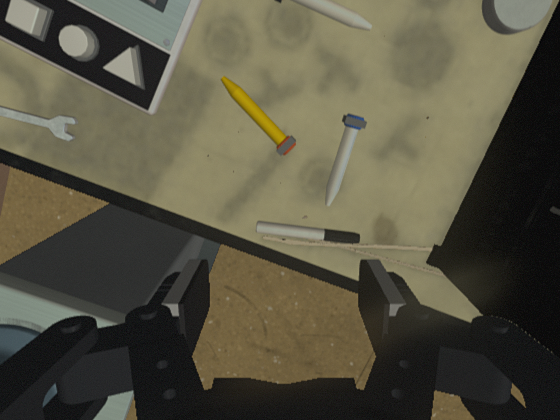

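Wrist view: blue-collared white tube from (354,122) to (331,204); the tip of the red-collared white tube at (368,27). Look-alikes: yellow tube at (262,115), white pen with black cap at (307,232), spanner (40,122) and, in the scene view, upright white bottles at (255,165) and (334,157). Chosen tubes: the two white ones with square grey collars. Chosen bottle: the lying brown one at scene (183,255).

```bash
cat >> h.py <<'E'
def tubes(im,C):
    """white-ish bright blobs, elongated: return ends on plane z=.010"""
    hsv=cv2.cvtColor(im,cv2.COLOR_BGR2HSV)
    m=((hsv[...,1]<35)&(hsv[...,2]>130)).astype(np.uint8)
    m=cv2.morphologyEx(m,cv2.MORPH_OPEN,np.ones((3,3)))
    cs,_=cv2.findContours(m,cv2.RETR_EXTERNAL,cv2.CHAIN_APPROX_NONE)
    for c in cs:
        if cv2.contourArea(c)<150: continue
        P=np.array([ray(C,p,.009)[:2] for p in c[:,0,:]])
        (cx,cy),(w,h),a=cv2.minAreaRect((P*1000).astype(np.float32))
        L,W=max(w,h),min(w,h)
        if not(60<L<130 and 8<W<30): continue
        mu=P.mean(0); _,_,vt=np.linalg.svd(P-mu); t=(P-mu)@vt[0]
        print('blob px',c[:,0,:].mean(0).round(),'L %.1f W %.1f'%(L,W),'ends',mu+vt[0]*t.min(),mu+vt[0]*t.max(),'rectc',cx,cy)
E
python3 - <<'E'
from h import *
C=cam('wrist');im=cv2.imread('pics/w2.png')
tubes(im,C)
for p,z in [((354,116),.024),((354,122),.012),((352,132),.012),((331,204),.008),((362,25),.008)]: print(p,ray(C,p,z))
D=cam('scene');
cv2.imwrite('pics/c4.png',cv2.resize(im[90:230,200:420],None,fx=3.5,fy=3.5,interpolation=cv2.INTER_CUBIC))
E
```

```text
blob px [290. 232.] L 84.2 W 9.0 ends [ 0.3513 -0.2402] [ 0.3715 -0.322 ] rectc 361.50177001953125 -281.06884765625
blob px [343. 165.] L 91.7 W 8.1 ends [ 0.5061 -0.3045] [ 0.4148 -0.3126] rectc 460.4498596191406 -308.4908447265625
blob px [ 40. 121.] L 84.1 W 25.9 ends [0.3747 0.0828] [ 0.386  -0.0003] rectc 377.2165832519531 40.29850769042969
(354, 116) [ 0.5185 -0.2946  0.024 ]
(354, 122) [ 0.5129 -0.2995  0.012 ]
(352, 132) [ 0.5017 -0.302   0.012 ]
(331, 204) [ 0.413  -0.3146  0.008 ]
(362, 25) [ 0.6096 -0.2659  0.008 ]
```

View pics/c4.png

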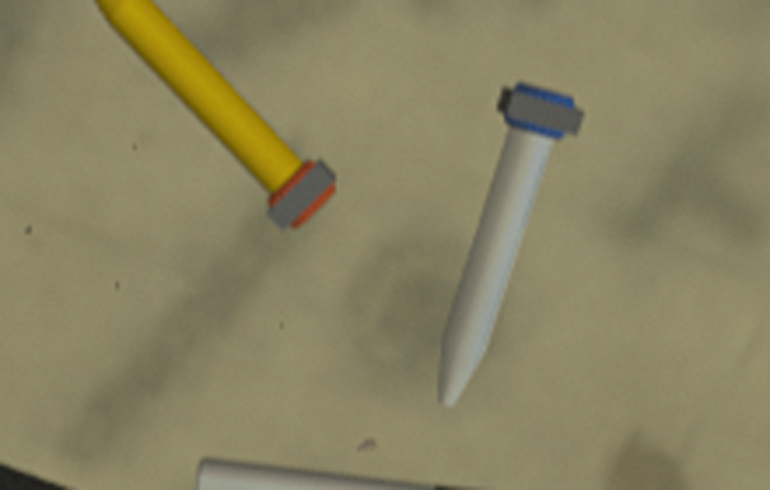

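Run:
```python
from h import *
to([.4695,-.307,.14],down(np.radians(-83.4)))
```

```text
at [ 0.4391 -0.2424  0.3301] t 1.8 units [-0.12  4.75  1.78]
rotvec tool [0.0006 0.2595 0.0004]
```

Emit:
{"op": "servo_tool", "data": {
  "rows": [
    {"travel": [0,0.8,0.6],"dr": [0,0,0],"hand": 60},
    {"travel": [0,0.8,0.6],"dr": [0,0,0],"hand": 60},
    {"travel": [-0.1,0.8,0.6],"dr": [0,0,0],"hand": 60},
    {"travel": [0,0.8,0],"dr": [0,0.13,0],"hand": 60},
    {"travel": [0,0.8,0],"dr": [0,0.13,0],"hand": 60},
    {"travel": [0,0.75,0],"dr": [0,0,0],"hand": 60},
    {"travel": [0,0,0],"dr": [0,0,0],"hand": 60},
    {"travel": [0,0,0],"dr": [0,0,0],"hand": 60}
  ]
}}

```text
time: 2.8
eef_pos: [0.4682, -0.3101, 0.1414]
orientation: [0.039, -0.706, 0.706, -0.039]
force: [0.1, -0.1, 0.8]
opening: 0.0602
```

Run:
```python
from h import *
st(); C,im=snap('wrist','w3'); tubes(im,C)
to([.4695,-.307,.14],down(np.radians(-83.4)))
```

```text
t 2.80 pos [ 0.4682 -0.3101  0.1414] F [ 0.0558 -0.1039  0.7835] open 0.0602 q [ 0.7197  0.3551 -0.2444  1.8955  0.1082  0.902  -1.0373]
x [-0.9939 -0.1104 -0.0009] y [ 0.0011 -0.0012 -1.    ] z [ 0.1104 -0.9939  0.0014]
at [ 0.4689 -0.3101  0.142 ] t 2.85 units [-0.02  0.05 -0.08]
rotvec tool [-0.0021 -0.0042 -0.0021]
```

View pics/w3.png

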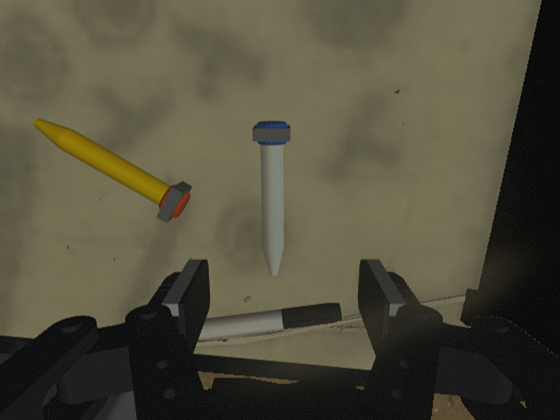

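```bash
cat >> h.py <<'E'
def tube_mid(tip,cap,C,zc=.012):
    """tip px, collar-top-centre px -> mid, azimuth tip->cap"""
    a=ray(C,tip,.008); b=ray(C,cap,zc); d=b[:2]-a[:2]; L=np.linalg.norm(d); u=d/L
    print('tip',a,'cap pt',b,'len',L,'mid',a[:2]+u*.0555,'az',np.degrees(np.arctan2(u[1],u[0])))
E
python3 - <<'E'
from h import *
C=cam('wrist'); im=cv2.imread('pics/w3.png')
for r in (160,180,200,220,240):
    g=im[r,235:310].astype(int).sum(1); e=np.abs(np.diff(g)); i=[235+k for k in np.where(e>60)[0]]; print(r,i)
tube_mid((275,274),(271.5,133),C,.024)
tube_mid((275,274),(272,150),C,.010)
E
```

```text
160 []
180 []
200 []
220 [np.int64(283)]
240 [np.int64(283)]
tip [ 0.4139 -0.3097  0.008 ] cap pt [ 0.518  -0.2968  0.024 ] len 0.10488651275563768 mid [ 0.469  -0.3028] az 7.07136827624529
tip [ 0.4139 -0.3097  0.008 ] cap pt [ 0.5057 -0.298   0.01  ] len 0.09257202034132084 mid [ 0.469  -0.3027] az 7.263938964018647
```

Emit:
{"op": "servo_tool", "data": {
  "rows": [
    {"travel": [0,0.7,-0.19],"dr": [0,-0.01,0],"hand": 45},
    {"travel": [0,0.8,0],"dr": [0,0,0],"hand": 45},
    {"travel": [0,0.8,0],"dr": [0,0,0],"hand": 45},
    {"travel": [0,0.65,0],"dr": [0,0,0],"hand": 45},
    {"travel": [0,0,0],"dr": [0,0,0],"hand": 45},
    {"travel": [0,0,0],"dr": [0,0,0],"hand": 45}
  ],
  "squeeze": 60
}}

```text
time: 3.6
eef_pos: [0.4689, -0.3024, 0.0241]
orientation: [0.042, -0.705, 0.706, -0.044]
force: [-0.6, -0.5, 0.1]
opening: 0.045
```

Run:
```python
from h import *
st(); C,im=snap('wrist','w4'); 
to([.469,-.303,.022])
```

```text
t 3.60 pos [ 0.4689 -0.3024  0.0241] F [-0.5871 -0.46    0.0525] open 0.0450 q [ 0.6814  0.5287 -0.2166  1.9506  0.1743  0.6766 -1.0916]
x [-0.9926 -0.1214 -0.0026] y [ 0.0029 -0.0018 -1.    ] z [ 0.1214 -0.9926  0.0021]
at [ 0.4691 -0.3025  0.0244] t 3.65 units [0.   0.06 0.01]
```

View pics/w4.png

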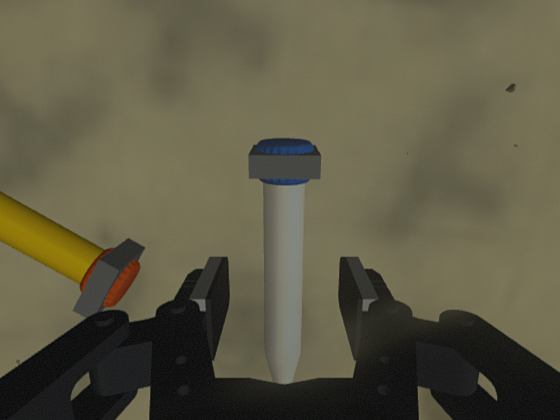

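Emit:
{"op": "servo_tool", "data": {
  "rows": [
    {"travel": [0,0.06,0],"dr": [0,0,0],"hand": 30},
    {"travel": [0,0,0],"dr": [0,0,0],"hand": 14},
    {"travel": [0,0,0],"dr": [0,0,0],"hand": 10},
    {"travel": [0,0,0],"dr": [0,0,0],"hand": 10},
    {"travel": [0,0,0],"dr": [0,0,0],"hand": 10}
  ],
  "squeeze": 60
}}

```text
time: 4.28
eef_pos: [0.4679, -0.3019, 0.0207]
orientation: [0.043, -0.705, 0.706, -0.043]
force: [-0.4, 0.9, 6.5]
opening: 0.0131
```

Run:
```python
from h import *
st()
```

```text
t 4.28 pos [ 0.4679 -0.3019  0.0207] F [-0.4193  0.8537  6.4854] open 0.0131 q [ 0.6803  0.5339 -0.2153  1.952   0.176   0.6723 -1.0929]
x [-0.9926 -0.1215 -0.0007] y [ 0.0008 -0.0008 -1.    ] z [ 0.1215 -0.9926  0.0009]
```

Emit:
{"op": "servo_tool", "data": {
  "rows": [
    {"travel": [0,-0.1,0],"dr": [0,0,0],"hand": 10},
    {"travel": [0,-0.5,0],"dr": [0,0,0],"hand": 10},
    {"travel": [0,-0.8,0],"dr": [0,0,0],"hand": 10},
    {"travel": [0,-0.8,0],"dr": [0,0,0],"hand": 10},
    {"travel": [0,0,0],"dr": [0,0,0],"hand": 10}
  ]
}}

```text
time: 4.9
eef_pos: [0.4701, -0.3028, 0.1119]
orientation: [0.041, -0.704, 0.707, -0.045]
force: [0.8, 0.2, 0.4]
opening: 0.0133
```

Run:
```python
from h import *
st(); C,im=snap('wrist','w5'); C,im=snap('scene','s5');cv2.imwrite('pics/s5c.png',cv2.resize(im[130:260,300:480],None,fx=4,fy=4,interpolation=cv2.INTER_CUBIC))
```

```text
t 4.90 pos [ 0.4701 -0.3028  0.1119] F [0.8433 0.236  0.4396] open 0.0133 q [ 0.7088  0.3899 -0.2471  1.9223  0.1263  0.8361 -1.0536]
x [-0.9926 -0.1215 -0.0062] y [ 0.0068 -0.0041 -1.    ] z [ 0.1215 -0.9926  0.0049]
```

View pics/w5.png

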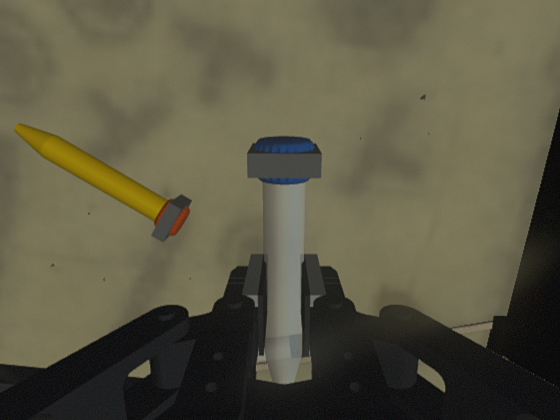

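View pics/s5c.png

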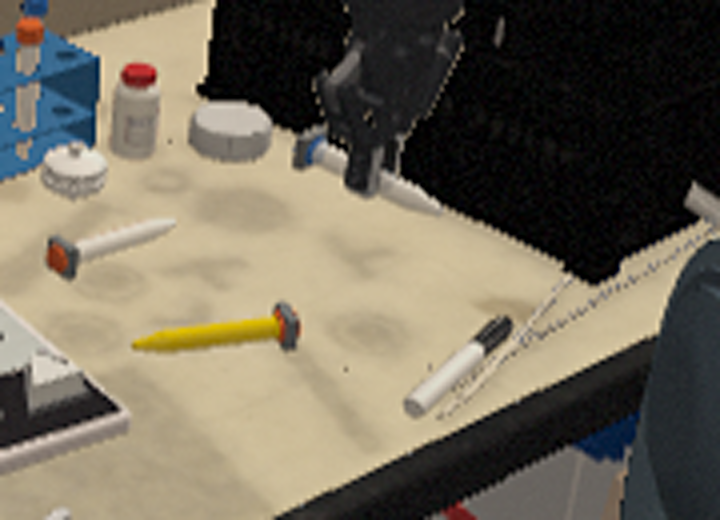

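Emit:
{"op": "servo_tool", "data": {
  "rows": [
    {"travel": [0,-1,-0.6],"dr": [0,0,0],"hand": 10},
    {"travel": [0,-1,-1],"dr": [0,0,0],"hand": 10},
    {"travel": [-0.4,-1,-1],"dr": [0,0,0],"hand": 10},
    {"travel": [-0.4,-0.7,-1],"dr": [0,0,0],"hand": 10},
    {"travel": [-0.4,0,-1],"dr": [0,0,0],"hand": 10},
    {"travel": [-0.4,0,-1],"dr": [0,0,0],"hand": 10},
    {"travel": [-0.4,0,-1],"dr": [0,0,0],"hand": 10},
    {"travel": [-0.4,0,-1],"dr": [0,0,0],"hand": 10},
    {"travel": [-0.4,0,-0.4],"dr": [0,0,0],"hand": 10},
    {"travel": [0,0,0],"dr": [0,0.1,0],"hand": 10},
    {"travel": [0,0,0],"dr": [0,0.11,0],"hand": 10},
    {"travel": [0,0,0],"dr": [0,0,0],"hand": 10}
  ]
}}

```text
time: 6.5
eef_pos: [0.5386, 0.0298, 0.2543]
orientation: [-0.029, -0.706, 0.706, 0.032]
force: [0.2, -0.0, -0.5]
opening: 0.0131
```

Run:
```python
from h import *
st(); C,im=snap('wrist','w6'); snap('scene','s6')
```

```text
t 6.50 pos [0.5386 0.0298 0.2543] F [ 0.2026 -0.0249 -0.5229] open 0.0131 q [ 0.2981  0.2087 -0.4806  1.8376  0.1057  1.1238 -1.8771]
x [-0.9962  0.0865  0.0033] y [-0.0033  0.     -1.    ] z [-0.0865 -0.9962  0.0003]
```

View pics/w6.png

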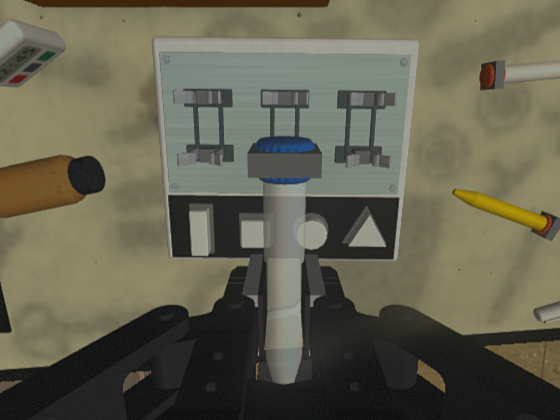

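View pics/s6.png

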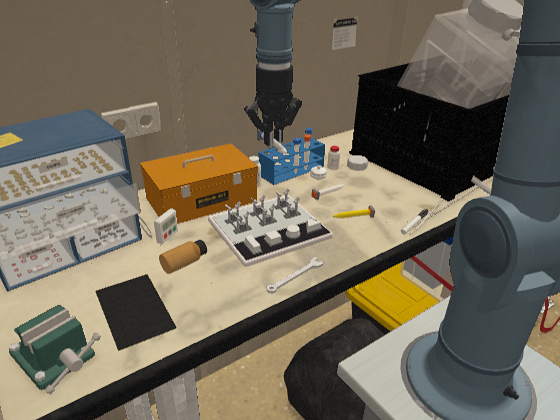

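Run:
```python
from h import *
im=cv2.imread('pics/w6.png')
cv2.imwrite('pics/c6.png',cv2.resize(im[70:190,150:420],None,fx=2.95,fy=2.95,interpolation=cv2.INTER_CUBIC))
C=cam('wrist')
for p in [(153,40),(418,42),(400,258),(172,260)]: print('corner',ray(C,p,.0))
for n,p in dict(bar=(201,229),sq=(255,231),rnd=(312,232),tri=(367,228)).items(): print(n,ray(C,p,.04))
```

```text
corner [0.6732 0.14   0.    ]
corner [ 0.6504 -0.1053  0.    ]
corner [ 0.4342 -0.0883  0.    ]
corner [0.4533 0.1592 0.    ]
bar [0.4986 0.1121 0.04  ]
sq [0.4922 0.0612 0.04  ]
rnd [0.4865 0.0072 0.04  ]
tri [ 0.486  -0.0451  0.04  ]
```

View pics/c6.png

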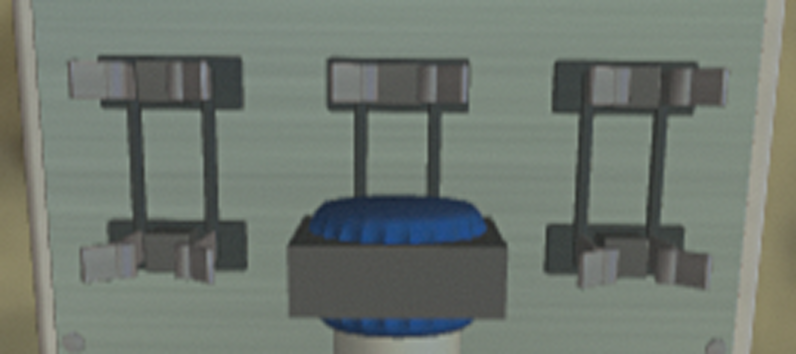

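Run:
```python
from h import *
C=cam('wrist')
q={}
for n,p in {'r0':(139,79),'r1':(400,83),'r2':(657.5,86),'f0':(147,260),'f2':(645,268)}.items():
    u=(150+p[0]/2.95-.33,70+p[1]/2.95-.33); q[n]=ray(C,u,.071); print(n,u,q[n])
ax=q['r0']-q['r2']; print('row az',np.degrees(np.arctan2(ax[1],ax[0]))-90,np.linalg.norm(ax))
for i in '02':
    d=q['r'+i]-q['f'+i]; print(i,'mid',(q['r'+i]+q['f'+i])/2,'len',np.linalg.norm(d),'az',np.degrees(np.arctan2(d[1],d[0])))
```

```text
r0 (196.78864406779658, 96.44966101694915) [0.6175 0.0914 0.071 ]
r1 (285.26322033898305, 97.80559322033899) [0.6105 0.0224 0.071 ]
r2 (372.5513559322034, 98.82254237288136) [ 0.6039 -0.0458  0.071 ]
f0 (199.50050847457626, 157.80559322033898) [0.5696 0.0964 0.071 ]
f2 (368.3140677966102, 160.51745762711863) [ 0.5555 -0.0413  0.071 ]
row az -5.67489524259247 0.13793387753330377
0 mid [0.5936 0.0939 0.071 ] len 0.04813052409991648 az -5.898772174063187
2 mid [ 0.5797 -0.0436  0.071 ] len 0.04858573474841844 az -5.331706993421199
```

Emit:
{"op": "servo_tool", "data": {
  "rows": [
    {"travel": [-0.4,0,0.6],"dr": [0,0.01,0],"hand": 10},
    {"travel": [-0.4,0.5,0.6],"dr": [0,0,0],"hand": 10},
    {"travel": [-0.4,0.8,0.56],"dr": [0,0,0],"hand": 10},
    {"travel": [0,0.8,0],"dr": [0,0,0],"hand": 10},
    {"travel": [0,0.6,0],"dr": [0,0,0],"hand": 10},
    {"travel": [0,0,0],"dr": [0,0,0],"hand": 10},
    {"travel": [0,0,0],"dr": [0,0,0],"hand": 10}
  ]
}}

```text
time: 7.48
eef_pos: [0.5818, -0.0457, 0.1487]
orientation: [-0.035, -0.706, 0.706, 0.034]
force: [-0.1, 0.2, -0.2]
opening: 0.0132
```

Run:
```python
from h import *
st(); to([.58,-.0445,.1]); C,im=snap('wrist','w7');C2,im=snap('scene','s7')
cv2.imwrite('pics/s7c.png',cv2.resize(im[130:270,190:370],None,fx=4,fy=4,interpolation=cv2.INTER_CUBIC))
```

```text
t 7.47 pos [ 0.5818 -0.0457  0.1487] F [-0.1239  0.207  -0.1906] open 0.0132 q [ 0.345   0.4025 -0.4059  1.8313  0.1925  0.9448 -1.8147]
x [-0.9951  0.0987 -0.0015] y [ 0.0015 -0.0003 -1.    ] z [-0.0987 -0.9951  0.0001]
at [ 0.5818 -0.0457  0.1487] t 7.47 units [ 0.05  1.22 -0.03]
```

View pics/w7.png

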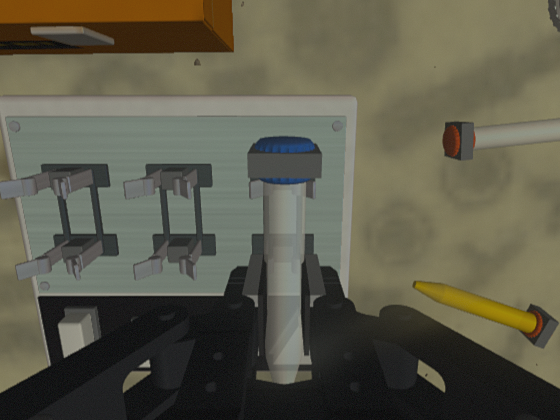

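View pics/s7c.png

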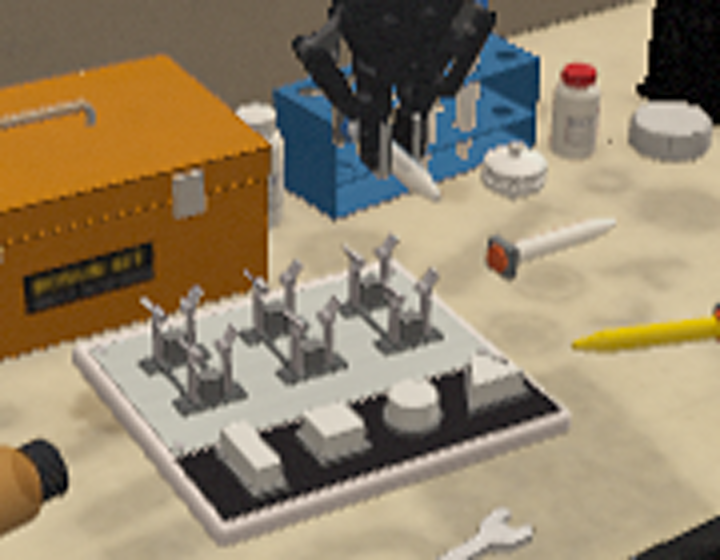

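Emit:
{"op": "servo_tool", "data": {
  "rows": [
    {"travel": [0.05,0.6,-0.03],"dr": [0,0,0],"hand": 10},
    {"travel": [0,0.6,0],"dr": [0,0,0],"hand": 10},
    {"travel": [0,0.4,0],"dr": [0,0,0],"hand": 10},
    {"travel": [0,0,0],"dr": [0,0,0],"hand": 10},
    {"travel": [0,0,0],"dr": [0,0,0],"hand": 10}
  ],
  "squeeze": 80
}}

```text
time: 8.2
eef_pos: [0.5799, -0.0434, 0.0849]
orientation: [0.035, 0.706, -0.706, -0.034]
force: [0.6, 0.8, 0.0]
opening: 0.0125
```

Run:
```python
from h import *
st(); to([.58,-.0445,.0587]); C,im=snap('wrist','w8')
```

```text
t 8.20 pos [ 0.5799 -0.0434  0.0849] F [0.6342 0.8201 0.0302] open 0.0125 q [ 0.3203  0.4866 -0.3832  1.8699  0.2398  0.8281 -1.8545]
x [-0.9952  0.0979 -0.002 ] y [ 0.002  -0.0001 -1.    ] z [-0.0979 -0.9952 -0.0001]
at [ 0.5799 -0.0434  0.0849] t 8.2 units [-0.    0.66  0.03]
```

View pics/w8.png

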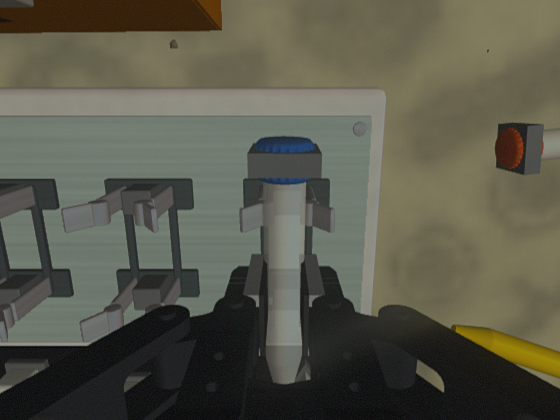

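Emit:
{"op": "servo_tool", "data": {
  "rows": [
    {"travel": [0,0.1,0.03],"dr": [0,0,0],"hand": 10},
    {"travel": [0,0.15,0],"dr": [0,0,0],"hand": 10},
    {"travel": [0,0.15,0],"dr": [0,0,0],"hand": 10},
    {"travel": [0,0.15,0],"dr": [0,0,0],"hand": 10},
    {"travel": [0,0.1,0],"dr": [0,0,0],"hand": 10},
    {"travel": [0,0,0],"dr": [0,0,0],"hand": 10}
  ]
}}

```text
time: 9.0
eef_pos: [0.5799, -0.0446, 0.0592]
orientation: [-0.035, -0.706, 0.706, 0.034]
force: [-0.8, -0.5, 8.5]
opening: 0.0126
```

Run:
```python
from h import *
st(); C,im=snap('wrist','w9')
C2,im=snap('scene','s9')
cv2.imwrite('pics/s9c.png',cv2.resize(im[130:270,190:370],None,fx=4,fy=4,interpolation=cv2.INTER_CUBIC))
```

```text
t 9.00 pos [ 0.5799 -0.0446  0.0592] F [-0.8218 -0.5015  8.4617] open 0.0126 q [ 0.3105  0.5253 -0.3699  1.878   0.2603  0.7839 -1.8684]
x [-0.9952  0.0981 -0.0014] y [ 0.0014 -0.0004 -1.    ] z [-0.0981 -0.9952  0.0002]
```

View pics/w9.png

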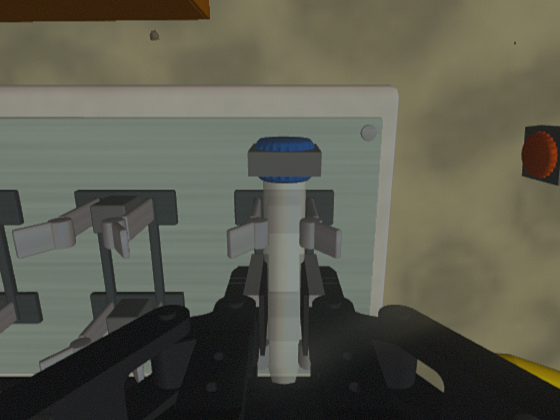

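View pics/s9c.png

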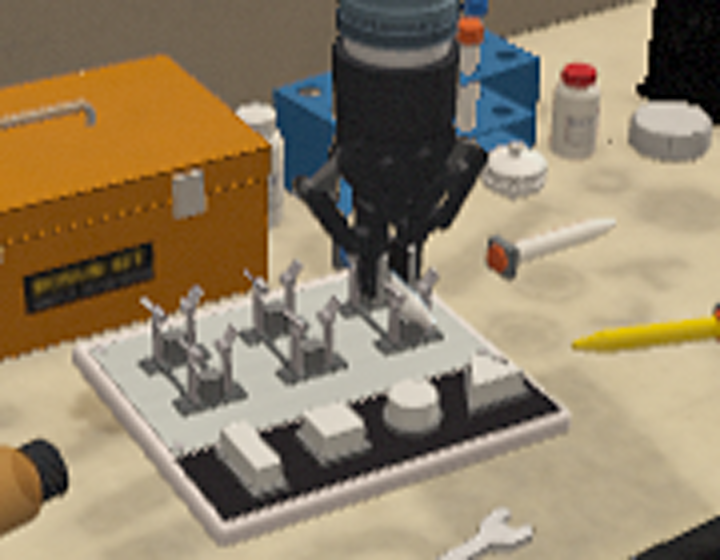

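Emit:
{"op": "servo_tool", "data": {
  "rows": [
    {"travel": [0,0.05,0],"dr": [0,0,0],"hand": 10},
    {"travel": [0,0.05,0],"dr": [0,0,0],"hand": 10},
    {"travel": [0,0,0],"dr": [0,0,0],"hand": 10},
    {"travel": [0,0,0],"dr": [0,0,0],"hand": 10}
  ]
}}

```text
time: 9.6
eef_pos: [0.5801, -0.0446, 0.0585]
orientation: [-0.035, -0.706, 0.707, 0.035]
force: [-7.2, 0.5, 26.0]
opening: 0.0127
```

Emit:
{"op": "servo_tool", "data": {
  "rows": [
    {"travel": [0,-0.1,0],"dr": [0,0,0],"hand": 10},
    {"travel": [0,0,0],"dr": [0,0,0],"hand": 25},
    {"travel": [0,0,0],"dr": [0,0,0],"hand": 32},
    {"travel": [0,0,0],"dr": [0,0,0],"hand": 32},
    {"travel": [0,-0.6,0],"dr": [0,0,0],"hand": 32},
    {"travel": [0,-1,0],"dr": [0,0,0],"hand": 32},
    {"travel": [0,-1,0],"dr": [0,0,0],"hand": 32},
    {"travel": [0,-1,0],"dr": [0,0,0],"hand": 32},
    {"travel": [0,-0.5,0],"dr": [0,0,0],"hand": 40},
    {"travel": [0,0,0],"dr": [0,0,0],"hand": 40}
  ]
}}

```text
time: 10.85
eef_pos: [0.5797, -0.0446, 0.2229]
orientation: [-0.036, -0.706, 0.706, 0.034]
force: [0.9, 0.9, -0.9]
opening: 0.0399
```

Run:
```python
from h import *
st(); C,im=snap('wrist','w10')
C2,im=snap('scene','s10')
cv2.imwrite('pics/s10c.png',cv2.resize(im[130:270,190:370],None,fx=4,fy=4,interpolation=cv2.INTER_CUBIC))
```

```text
t 10.85 pos [ 0.5797 -0.0446  0.2229] F [ 0.9044  0.8881 -0.9109] open 0.0399 q [ 0.3674  0.3129 -0.4281  1.7779  0.1459  1.0791 -1.7802]
x [-0.9952  0.0981 -0.0027] y [ 0.0027 -0.0003 -1.    ] z [-0.0981 -0.9952  0.    ]
```

View pics/w10.png

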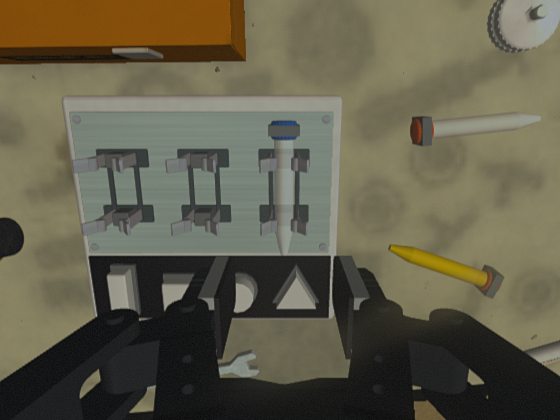

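View pics/s10c.png

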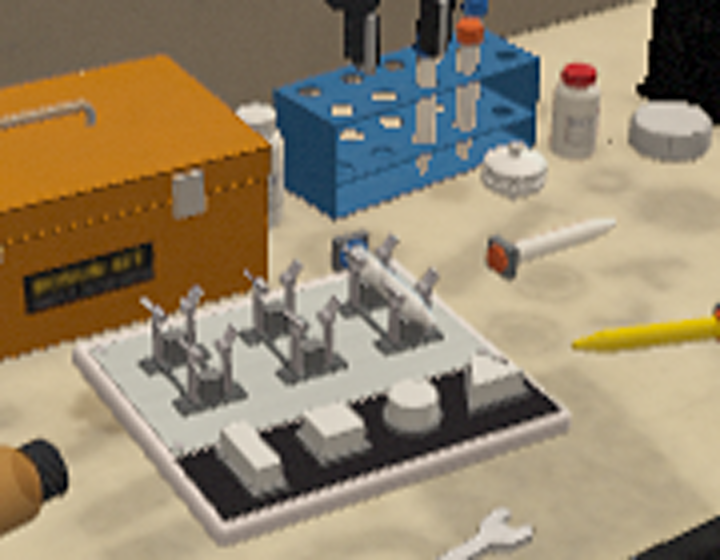

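```bash
cat >> h.py <<'E'
def tri(C1,p1,C2,p2):
    def rd(C,p):
        K,Rm,o=C; d=Rm@np.linalg.solve(K,[p[0],p[1],1.]); return o,d/np.linalg.norm(d)
    o1,d1=rd(C1,p1);o2,d2=rd(C2,p2)
    A=np.stack([d1,-d2],1); t,*_=np.linalg.lstsq(A,o2-o1,rcond=None)
    a=o1+t[0]*d1;b=o2+t[1]*d2; return (a+b)/2,np.linalg.norm(a-b)
E
python3 - <<'E'
from h import *
W=cam('wrist');S=cam('scene')
im=cv2.imread('pics/s10.png'); cv2.imwrite('pics/s10d.png',cv2.resize(im[170:230,255:320],None,fx=10,fy=10,interpolation=cv2.INTER_CUBIC))
im=cv2.imread('pics/w10.png'); cv2.imwrite('pics/w10d.png',cv2.resize(im[105:265,240:340],None,fx=3.7,fy=3.7,interpolation=cv2.INTER_CUBIC))
for c,t in [((.5797,-.0446),0)]:
    u=np.array([np.cos(np.radians(-5.5)),np.sin(np.radians(-5.5))])
    for z in (.048,.056):
        for n,o in (('tip',-.0555),('cap',.0555)): 
            P=np.r_[np.array(c)+u*o,z]; print(n,z,proj(W,P),proj(S,P))
E
```

```text
tip 0.048 [283.5855 252.1074] [298.2896 210.9194]
cap 0.048 [283.3256 117.0638] [276.0773 191.1558]
tip 0.056 [283.5955 255.8251] [298.4232 208.1679]
cap 0.056 [283.3295 117.4625] [276.1241 188.5174]
```

View pics/s10d.png

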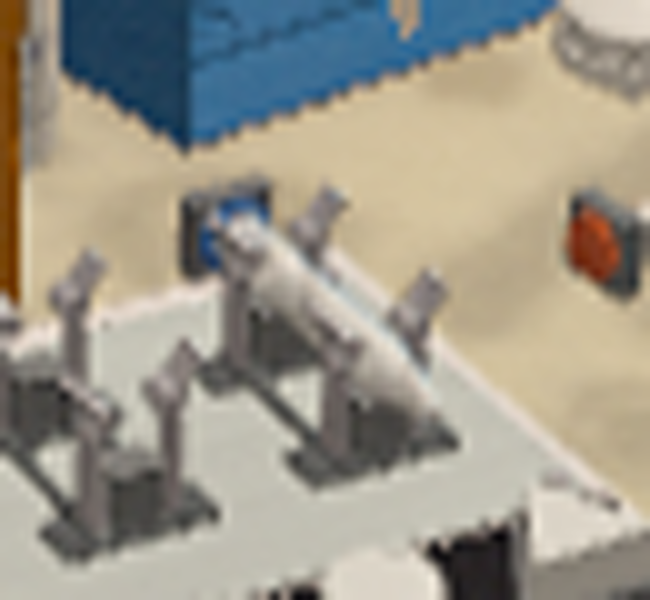

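View pics/w10d.png

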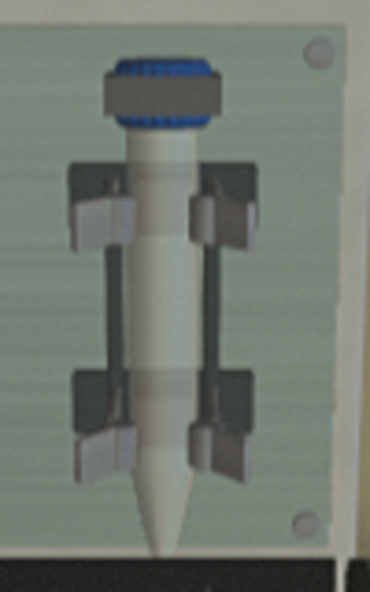

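Run:
```python
from h import *
W=cam('wrist'); S=cam('scene')
tube_mid((540,119),(428,130),W,.012)
tube_mid((230+408/3.6-.36,130+201/3.6-.36),(230+312/3.6,130+231/3.6),S,.012)
to([.612,-.218,.16],down(np.radians(-2)));to([.612,-.218,.16],down(np.radians(178)))
```

```text
tip [ 0.6101 -0.2719  0.008 ] cap pt [ 0.6106 -0.1735  0.012 ] len 0.09845548151265512 mid [ 0.6103 -0.2164] az 89.70285422999393
tip [ 0.6118 -0.2705  0.008 ] cap pt [ 0.61   -0.1707  0.012 ] len 0.0998245583829731 mid [ 0.6108 -0.2151] az 91.05067414140669
at [ 0.5777 -0.0447  0.2201] t 10.95 units [-1.28  1.5   4.23]
rotvec tool [ 0.0023 -1.6341  0.0024]
at [ 0.5777 -0.0447  0.2201] t 10.95 units [-1.28  1.5   4.23]
rotvec tool [-0.0023  1.5075  0.0023]
```

Emit:
{"op": "servo_tool", "data": {
  "rows": [
    {"travel": [-0.3,0,0.9],"dr": [0,0,0],"hand": 45},
    {"travel": [-0.4,0,0.9],"dr": [0,0,0],"hand": 45},
    {"travel": [-0.4,0,0.9],"dr": [0,0,0],"hand": 45},
    {"travel": [-0.2,0.4,0.9],"dr": [0,0,0],"hand": 45},
    {"travel": [0,0.6,0.63],"dr": [0,0,0],"hand": 45},
    {"travel": [0,0.5,0],"dr": [0,-0.18,0],"hand": 45},
    {"travel": [0,0,0],"dr": [0,-0.18,0],"hand": 45},
    {"travel": [0,0,0],"dr": [0,-0.18,0],"hand": 45},
    {"travel": [0,0,0],"dr": [0,-0.18,0],"hand": 45},
    {"travel": [0,0,0],"dr": [0,-0.18,0],"hand": 45},
    {"travel": [0,0,0],"dr": [0,-0.18,0],"hand": 45},
    {"travel": [0,0,0],"dr": [0,-0.18,0],"hand": 45}
  ]
}}

```text
time: 12.45
eef_pos: [0.6122, -0.2175, 0.1588]
orientation: [-0.391, 0.591, -0.588, 0.389]
force: [0.8, 0.3, 0.4]
opening: 0.0448
```

Emit:
{"op": "servo_tool", "data": {
  "rows": [
    {"travel": [0,0,0],"dr": [0,-0.18,0],"hand": 45},
    {"travel": [0,0,0],"dr": [0,-0.18,0],"hand": 45},
    {"travel": [0,0,0],"dr": [0,-0.04,0],"hand": 45},
    {"travel": [0,0,0],"dr": [0,0,0],"hand": 45}
  ]
}}

```text
time: 12.95
eef_pos: [0.6131, -0.2179, 0.1603]
orientation: [-0.498, 0.504, -0.502, 0.497]
force: [0.2, -0.2, -0.0]
opening: 0.0452
```

Run:
```python
from h import *
st(); C,im=snap('wrist','w11')
```

```text
t 12.95 pos [ 0.6131 -0.2179  0.1603] F [ 0.2345 -0.191  -0.0496] open 0.0452 q [ 0.7741  0.5656 -0.6606  1.6414  0.3832  1.0705 -0.0093]
x [-0.0109 -0.9999 -0.0012] y [-0.0023  0.0013 -1.    ] z [ 0.9999 -0.0109 -0.0023]
```

View pics/w11.png

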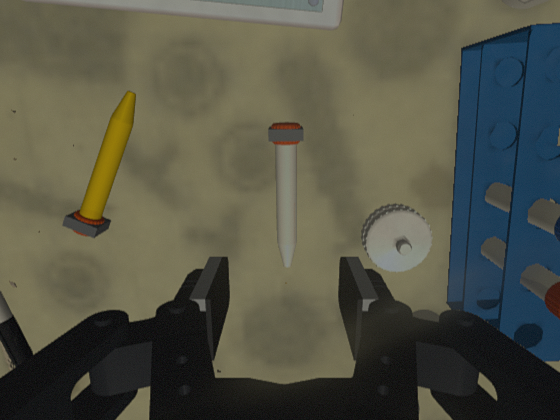

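Run:
```python
from h import *
C=cam('wrist')
tube_mid((287.5,267),(286,133),C,.024)
tube_mid((287.5,267),(286,148),C,.010)
for p in [(362,240),(396,205)]: print(ray(C,p,.02))
st()
```

```text
tip [ 0.6151 -0.2745  0.008 ] cap pt [ 0.6147 -0.1681  0.024 ] len 0.10637936119495514 mid [ 0.6149 -0.219 ] az 90.18681012594632
tip [ 0.6151 -0.2745  0.008 ] cap pt [ 0.6147 -0.1798  0.01  ] len 0.09466222548819102 mid [ 0.6149 -0.219 ] az 90.23805870422561
[ 0.6709 -0.2476  0.02  ]
[ 0.6944 -0.2208  0.02  ]
t 13.00 pos [ 0.6134 -0.2179  0.1608] F [-0.1001  0.6394  1.1795] open 0.0448 q [ 0.7739  0.565  -0.6606  1.641   0.3832  1.0706 -0.0092]
x [-0.0107 -0.9999 -0.0008] y [-0.0016  0.0008 -1.    ] z [ 0.9999 -0.0107 -0.0016]
```

Emit:
{"op": "servo_tool", "data": {
  "rows": [
    {"travel": [0.03,0.6,0.04],"dr": [0,-0.01,0],"hand": 40},
    {"travel": [0,0.8,0],"dr": [0,0,0],"hand": 40},
    {"travel": [0,0.8,0],"dr": [0,0,0],"hand": 40},
    {"travel": [0,0.8,0],"dr": [0,0,0],"hand": 40},
    {"travel": [0,0.4,0],"dr": [0,0,0],"hand": 40},
    {"travel": [0,0,0],"dr": [0,0,0],"hand": 40},
    {"travel": [0,0,0],"dr": [0,0,0],"hand": 40}
  ]
}}

```text
time: 13.88
eef_pos: [0.6167, -0.2194, 0.027]
orientation: [-0.5, 0.499, -0.5, 0.501]
force: [-0.0, 0.3, 1.1]
opening: 0.0398
```

Run:
```python
from h import *
st(); C,im=snap('wrist','w12'); to([.6149,-.219,.0215])
```

```text
t 13.88 pos [ 0.6167 -0.2194  0.027 ] F [-0.0317  0.2966  1.1267] open 0.0398 q [ 0.7134  0.7334 -0.5792  1.6907  0.5009  0.8676 -0.0773]
x [ 0.001  -1.      0.0004] y [ 0.0022 -0.0004 -1.    ] z [1.     0.001  0.0022]
at [ 0.617  -0.2195  0.0274] t 13.93 units [-0.01  0.15 -0.05]
```

View pics/w12.png

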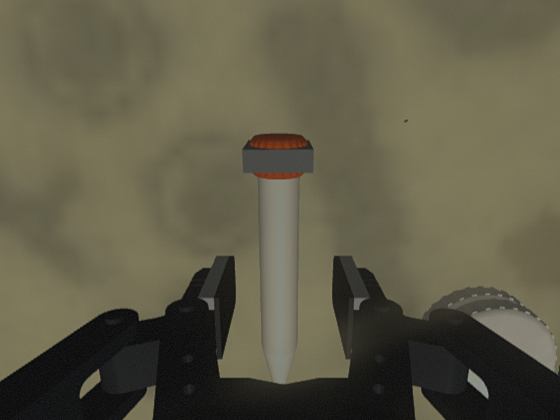

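Emit:
{"op": "servo_tool", "data": {
  "rows": [
    {"travel": [0,0.14,-0.05],"dr": [0,0,0],"hand": 32},
    {"travel": [0,0,0],"dr": [0,0,0],"hand": 22},
    {"travel": [0,0,0],"dr": [0,0,0],"hand": 10},
    {"travel": [0,0,0],"dr": [0,0,0],"hand": 10},
    {"travel": [0,0,0],"dr": [0,0,0],"hand": 10},
    {"travel": [0,0,0],"dr": [0,0,0],"hand": 10}
  ],
  "squeeze": 70
}}

```text
time: 14.68
eef_pos: [0.6138, -0.2195, 0.0206]
orientation: [-0.5, 0.5, -0.5, 0.5]
force: [-0.5, 0.3, 2.6]
opening: 0.0128
```

Emit:
{"op": "servo_tool", "data": {
  "rows": [
    {"travel": [0,-0.2,0],"dr": [0,0,0],"hand": 10},
    {"travel": [0,-0.8,0],"dr": [0,0,0],"hand": 10},
    {"travel": [0,-1,0],"dr": [0,0,0],"hand": 10},
    {"travel": [0,-1,0],"dr": [0,0,0],"hand": 10},
    {"travel": [-0.9,-1,0],"dr": [0,0,0],"hand": 10},
    {"travel": [-1,-0.8,0],"dr": [0,0,0],"hand": 10},
    {"travel": [-1,0,0],"dr": [0,0,0],"hand": 10},
    {"travel": [-1,0,0],"dr": [0,0,0],"hand": 10},
    {"travel": [-1,0,-0.2],"dr": [0,0,0],"hand": 10},
    {"travel": [-1,0,-0.2],"dr": [0,0,0],"hand": 10},
    {"travel": [-1,0,-0.2],"dr": [0,0,0],"hand": 10},
    {"travel": [-1,0,0],"dr": [0,0,0],"hand": 10}
  ]
}}

```text
time: 16.18
eef_pos: [0.5882, 0.098, 0.2124]
orientation: [0.501, -0.5, 0.5, -0.5]
force: [0.8, -0.3, -0.1]
opening: 0.013
```

Emit:
{"op": "servo_tool", "data": {
  "rows": [
    {"travel": [0,0,0],"dr": [0,0.18,0],"hand": 10},
    {"travel": [0,0,0],"dr": [0,0.18,0],"hand": 10},
    {"travel": [0,0,0],"dr": [0,0.18,0],"hand": 10},
    {"travel": [0,0,0],"dr": [0,0.18,0],"hand": 10},
    {"travel": [0,0,0],"dr": [0,0.18,0],"hand": 10},
    {"travel": [0,0,0],"dr": [0,0.18,0],"hand": 10},
    {"travel": [0,0,0],"dr": [0,0.18,0],"hand": 10},
    {"travel": [0,0,0],"dr": [0,0.18,0],"hand": 10},
    {"travel": [0,0,0],"dr": [0,0.18,0],"hand": 10},
    {"travel": [0,0,0],"dr": [0,0.05,0],"hand": 10},
    {"travel": [0,0,0],"dr": [0,0,0],"hand": 10}
  ]
}}

```text
time: 17.55
eef_pos: [0.5889, 0.097, 0.2124]
orientation: [0.034, 0.706, -0.706, -0.034]
force: [0.3, -0.0, 0.1]
opening: 0.0127
```

Run:
```python
from h import *
st(); C,im=snap('wrist','w13'); to([.5934,.0949,.14],down(np.radians(-95.5)))
```

```text
t 17.55 pos [0.5889 0.097  0.2124] F [ 0.3416 -0.0214  0.1275] open 0.0127 q [ 0.1688  0.3641 -0.487   1.7459  0.1901  1.0787 -2.0491]
x [-0.9953  0.0968  0.0002] y [-0.0002  0.     -1.    ] z [-0.0968 -0.9953 -0.    ]
at [0.5889 0.0969 0.2123] t 17.6 units [-0.12  1.81  0.04]
rotvec tool [ 0.0001 -0.0008  0.0002]
```

View pics/w13.png

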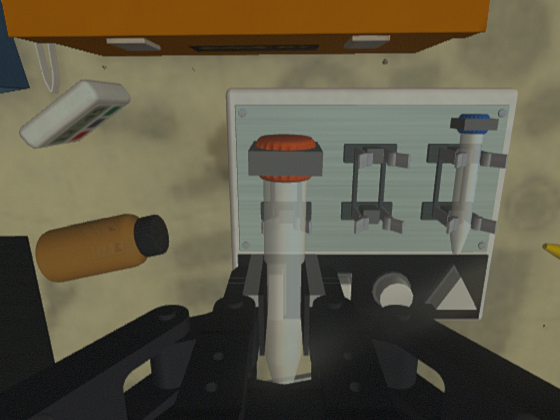

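Emit:
{"op": "servo_tool", "data": {
  "rows": [
    {"travel": [-0.12,0.6,0.04],"dr": [0,0,0],"hand": 10},
    {"travel": [0,0.8,0],"dr": [0,0,0],"hand": 10},
    {"travel": [0,0.8,0],"dr": [0,0,0],"hand": 10},
    {"travel": [0,0.6,0],"dr": [0,0,0],"hand": 10},
    {"travel": [0,0.4,0],"dr": [0,0,0],"hand": 10},
    {"travel": [0,0,0],"dr": [0,0,0],"hand": 10},
    {"travel": [0,0,0],"dr": [0,0,0],"hand": 10}
  ],
  "squeeze": 80
}}

```text
time: 18.48
eef_pos: [0.5948, 0.0949, 0.0854]
orientation: [0.035, 0.706, -0.706, -0.034]
force: [0.1, 0.4, 0.9]
opening: 0.0122
```

Run:
```python
from h import *
st(); C,im=snap('wrist','w14'); to([.5934,.0949,.0587],down(np.radians(-95.5)))
```

```text
t 18.48 pos [0.5948 0.0949 0.0854] F [0.1468 0.3998 0.9344] open 0.0122 q [ 0.127   0.5286 -0.4384  1.8161  0.2869  0.8577 -2.1167]
x [-0.9952  0.0978 -0.0019] y [ 0.002   0.0005 -1.    ] z [-0.0978 -0.9952 -0.0007]
at [0.595  0.0949 0.0857] t 18.52 units [0.04 0.67 0.01]
rotvec tool [ 0.0008 -0.0021 -0.0025]
```

View pics/w14.png

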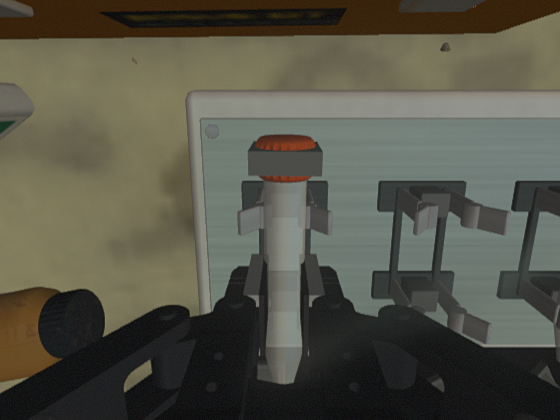

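Emit:
{"op": "servo_tool", "data": {
  "rows": [
    {"travel": [0,0.1,0],"dr": [0,0,0],"hand": 10},
    {"travel": [0,0.15,0],"dr": [0,0,0],"hand": 10},
    {"travel": [0,0.15,0],"dr": [0,0,0],"hand": 10},
    {"travel": [0,0.15,0],"dr": [0,0,0],"hand": 10},
    {"travel": [0,0.1,0],"dr": [0,0,0],"hand": 10},
    {"travel": [0,0.05,0],"dr": [0,0,0],"hand": 10},
    {"travel": [0,0,0],"dr": [0,0,0],"hand": 10}
  ]
}}

```text
time: 19.4
eef_pos: [0.5951, 0.0946, 0.0586]
orientation: [-0.035, -0.706, 0.706, 0.034]
force: [-2.0, -1.9, 12.1]
opening: 0.0126
```

Emit:
{"op": "servo_tool", "data": {
  "rows": [
    {"travel": [0,0.05,0],"dr": [0,0,0],"hand": 10},
    {"travel": [0,0.03,0],"dr": [0,0,0],"hand": 10},
    {"travel": [0,0,0],"dr": [0,0,0],"hand": 10}
  ]
}}

```text
time: 19.77
eef_pos: [0.5952, 0.0947, 0.0583]
orientation: [-0.035, -0.705, 0.707, 0.034]
force: [-8.2, -2.7, 27.3]
opening: 0.0126
```

Bottomed (27 N with no further travel); release and look.

Emit:
{"op": "servo_tool", "data": {
  "rows": [
    {"travel": [0,-0.1,0],"dr": [0,0,0],"hand": 10},
    {"travel": [0,0,0],"dr": [0,0,0],"hand": 25},
    {"travel": [0,0,0],"dr": [0,0,0],"hand": 32},
    {"travel": [0,0,0],"dr": [0,0,0],"hand": 32},
    {"travel": [0,-0.6,0],"dr": [0,0,0],"hand": 32},
    {"travel": [0,-1,0],"dr": [0,0,0],"hand": 32},
    {"travel": [0,-1,0],"dr": [0,0,0],"hand": 32},
    {"travel": [0,-1,0],"dr": [0,0,0],"hand": 32},
    {"travel": [0,-1,0],"dr": [0,0,0],"hand": 60},
    {"travel": [0,-0.5,0],"dr": [0,0,0],"hand": 60},
    {"travel": [0,0,0],"dr": [0,0,0],"hand": 60}
  ]
}}

```text
time: 21.15
eef_pos: [0.5947, 0.0949, 0.2621]
orientation: [0.036, 0.706, -0.706, -0.034]
force: [1.1, 0.3, -1.1]
opening: 0.06
```

Run:
```python
from h import *
st(); C,im=snap('wrist','w15')
C2,im=snap('scene','s15')
cv2.imwrite('pics/s15c.png',cv2.resize(im[170:260,190:350],None,fx=5,fy=5,interpolation=cv2.INTER_CUBIC))
```

```text
t 21.15 pos [0.5947 0.0949 0.2621] F [ 1.1073  0.2824 -1.061 ] open 0.0600 q [ 0.1833  0.3255 -0.4977  1.6856  0.1669  1.1701 -2.0262]
x [-0.9952  0.098  -0.0025] y [ 0.0026  0.0004 -1.    ] z [-0.098  -0.9952 -0.0007]
```

View pics/w15.png

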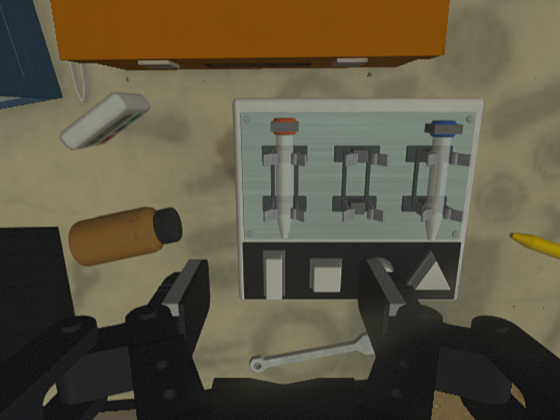

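View pics/s15c.png

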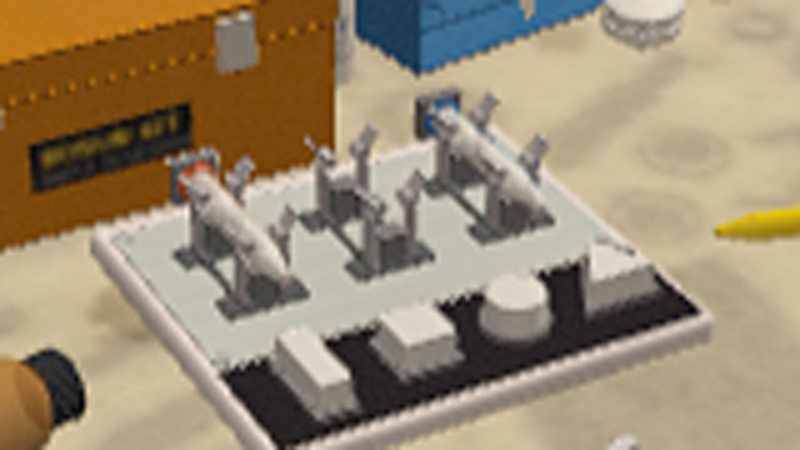

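View pics/s15.png

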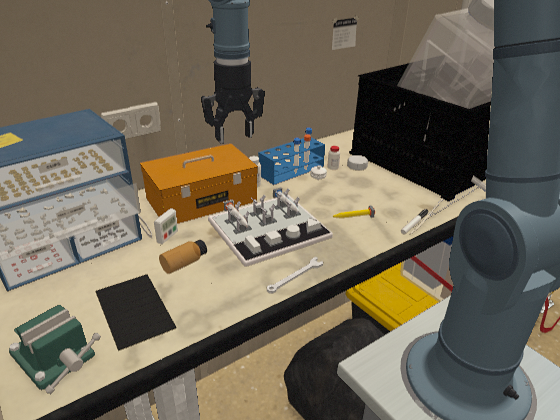

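Run:
```python
from h import *
W=cam('wrist'); im=cv2.imread('pics/w15.png')
hsv=cv2.cvtColor(im,cv2.COLOR_BGR2HSV)
m=((hsv[...,0]>8)&(hsv[...,0]<20)&(hsv[...,1]>110)&(hsv[...,2]>60)).astype(np.uint8); m[:150]=0; m[300:]=0; m[:,230:]=0
n,l,s_,c=cv2.connectedComponentsWithStats(m); k=1+np.argmax(s_[1:,4]); print(s_[k],c[k])
ys,xs=np.where(l==k); print(cv2.minAreaRect(np.stack([xs,ys],1).astype(np.float32)))
for p in [(70,240),(154,227),(181,223),(176,224)]: print(p,ray(W,p,.024))
for p in [(75,262),(72,220),(150,209),(158,250)]: print('edge',p,ray(W,p,.024))
M=[ray(W,p,.004) for p in [(0,228),(57,228),(75,330)]]; print(np.array(M))
```

```text
[  69  207   94   59 3886] [113.7877 236.94  ]
((113.74536895751953, 236.7904815673828), (45.94033432006836, 91.77767181396484), 78.11134338378906)
(70, 240) [0.5482 0.3166 0.024 ]
(154, 227) [0.5536 0.229  0.024 ]
(181, 223) [0.5551 0.2013 0.024 ]
(176, 224) [0.5545 0.2065 0.024 ]
edge (75, 262) [0.524  0.3175 0.024 ]
edge (72, 220) [0.5689 0.3092 0.024 ]
edge (150, 209) [0.5725 0.2294 0.024 ]
edge (158, 250) [0.5287 0.2297 0.024 ]
[[0.5625 0.3998 0.004 ]
 [0.5566 0.3396 0.004 ]
 [0.4331 0.3515 0.004 ]]
```

Run:
```python
from h import *
S=cam('scene')
for p in [(12,350),(55,385),(100,345),(80,362),(45,390)]: print('z0',p,ray(S,p,0))
for p in [(12,345),(80,310),(25,330),(73,305)]: print('z.08',p,ray(S,p,.08))
im=cv2.imread('pics/s15.png'); cv2.imwrite('pics/v.png',cv2.resize(im[260:420,0:190],None,fx=4,fy=3.7,interpolation=cv2.INTER_CUBIC))
to([.5515,.250,.16],down(np.radians(3.6)))
```

```text
z0 (12, 350) [ 0.4977  0.6219 -0.    ]
z0 (55, 385) [0.378  0.5771 0.    ]
z0 (100, 345) [0.4213 0.4894 0.    ]
z0 (80, 362) [0.4028 0.5299 0.    ]
z0 (45, 390) [0.3771 0.5929 0.    ]
z.08 (12, 345) [0.4201 0.6139 0.08  ]
z.08 (80, 310) [0.4391 0.5033 0.08  ]
z.08 (25, 330) [0.4426 0.5906 0.08  ]
z.08 (73, 305) [0.4584 0.5099 0.08  ]
at [0.5929 0.0942 0.2591] t 21.25 units [ 1.4   2.48 -3.78]
rotvec tool [ 0.002  -1.7318  0.0029]
```

View pics/v.png

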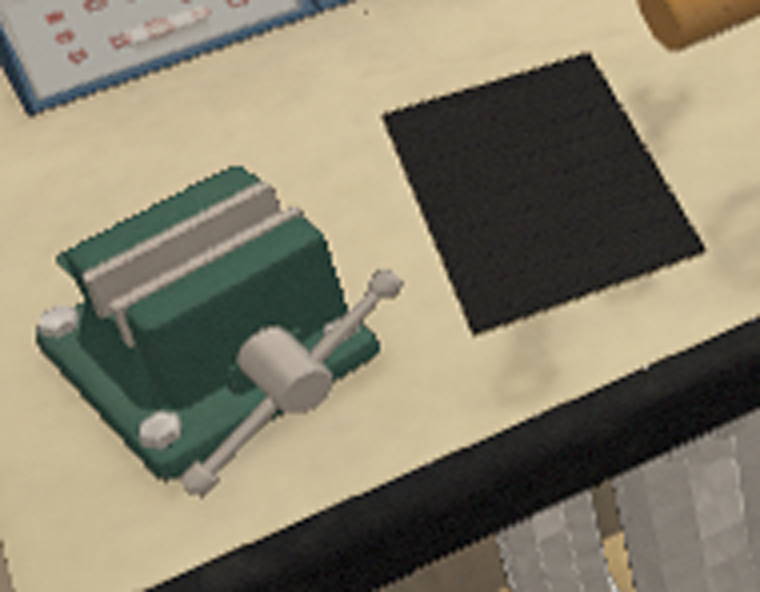

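Emit:
{"op": "servo_tool", "data": {
  "rows": [
    {"travel": [0.3,0,-0.8],"dr": [0,-0.17,0],"hand": 78},
    {"travel": [0.2,0,-1],"dr": [0,-0.17,0],"hand": 78},
    {"travel": [0,0,-1],"dr": [0,-0.17,0],"hand": 78},
    {"travel": [0,0,-1],"dr": [0,-0.17,0],"hand": 78},
    {"travel": [0,0,0],"dr": [0,-0.17,0],"hand": 78},
    {"travel": [0,0,0],"dr": [0,-0.17,0],"hand": 78},
    {"travel": [0,0,0],"dr": [0,-0.17,0],"hand": 78},
    {"travel": [0,0,0],"dr": [0,-0.17,0],"hand": 78},
    {"travel": [0,0,0],"dr": [0,-0.17,0],"hand": 78},
    {"travel": [0,0,0],"dr": [0,-0.17,0],"hand": 78},
    {"travel": [0,0,0],"dr": [0,0,0.18],"hand": 78},
    {"travel": [0,0,0],"dr": [0,0,0.18],"hand": 78}
  ]
}}

```text
time: 22.75
eef_pos: [0.5473, 0.2434, 0.2596]
orientation: [-0.411, 0.576, -0.391, 0.589]
force: [-0.4, 0.0, -0.7]
opening: 0.078
```

```bash
cat >> h.py <<'E'
def tilt(yaw_z,a):
    """down(yaw) then turned by a about tool z"""
    return down(yaw_z)@R.from_rotvec([0,0,a]).as_matrix()
E
python3 - <<'E'
from h import *
st(); C,im=snap('wrist','w16'); to([.5515,.250,.1],tilt(np.radians(3.6),.52))
E
```

```text
t 22.75 pos [0.5473 0.2434 0.2596] F [-0.382   0.0341 -0.7422] open 0.0780 q [ 0.4941  0.4027 -0.9816  1.7737 -0.0065  0.9924 -0.3881]
x [ 0.0305 -0.9335 -0.3573] y [-0.0135  0.3571 -0.934 ] z [ 0.9994  0.0333 -0.0017]
at [0.5499 0.234  0.2565] t 22.8 units [1.02 3.8  0.07]
rotvec tool [-0.0131 -0.0417  0.1555]
```

View pics/w16.png

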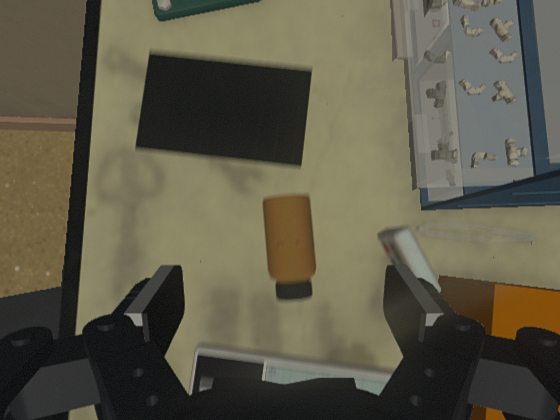

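Emit:
{"op": "servo_tool", "data": {
  "rows": [
    {"travel": [0.4,0.5,0.07],"dr": [-0.01,-0.04,0.15],"hand": 66},
    {"travel": [0.4,0.7,0],"dr": [0,0,0],"hand": 66},
    {"travel": [0.2,0.7,0],"dr": [0,0,0],"hand": 66},
    {"travel": [0,0,0],"dr": [0,0,0],"hand": 66},
    {"travel": [0,0,0],"dr": [0,0,0],"hand": 66}
  ]
}}

```text
time: 23.42
eef_pos: [0.5514, 0.2419, 0.1764]
orientation: [-0.378, 0.594, -0.337, 0.625]
force: [-0.4, -0.2, -0.6]
opening: 0.0661
```

Run:
```python
from h import *
st(); C,im=snap('wrist','w17'); to([.5515,.250,.026],tilt(np.radians(3.6),.52))
```

```text
t 23.43 pos [0.5514 0.2419 0.1764] F [-0.425  -0.1655 -0.575 ] open 0.0661 q [ 0.5467  0.5631 -0.979   1.8549 -0.0447  0.8072 -0.2158]
x [ 0.0672 -0.8702 -0.4881] y [-0.0291  0.4872 -0.8728] z [0.9973 0.0729 0.0074]
at [0.5521 0.2418 0.1771] t 23.48 units [ 1.67  3.4  -0.03]
rotvec tool [-0.0032  0.0129  0.0101]
```

View pics/w17.png

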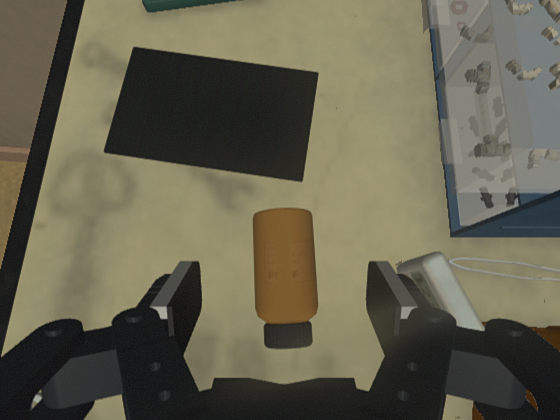

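Run:
```python
from h import *
W=cam('wrist'); 
for n,p,z in [('base top edge',(283,209),.048),('cap end',(288.5,346),.024),('cap start',(287,322),.024),('shoulder L',(258,318),.024),('shoulder R',(316,318),.024),('L',(253,215),.024),('R',(312,214),.024)]: print(n,ray(W,p,z))
for p in [(134,47),(318,73),(303,181),(105,152)]: print('mat',ray(W,p,.004))
for p in [(400,265),(435,252),(483,325)]: print('timer',ray(W,p,0.03))
```

```text
base top edge [0.5475 0.3066 0.048 ]
cap end [0.5589 0.2085 0.024 ]
cap start [0.5566 0.2255 0.024 ]
shoulder L [0.5346 0.2268 0.024 ]
shoulder R [0.5782 0.2299 0.024 ]
L [0.5235 0.3057 0.024 ]
R [0.5708 0.31   0.024 ]
mat [0.393  0.4657 0.004 ]
mat [0.5703 0.4515 0.004 ]
mat [0.5626 0.3437 0.004 ]
mat [0.3851 0.3574 0.004 ]
timer [0.6397 0.2737 0.03  ]
timer [0.6667 0.2857 0.03  ]
timer [0.7009 0.2342 0.03  ]
```

Run:
```python
from h import *
to([.5532,.2493,.029],tilt(np.radians(6.3),.52))
```

```text
at [0.5521 0.2418 0.1771] t 23.48 units [1.65 3.32 0.01]
rotvec tool [-0.0264 -0.0281  0.0103]
```

Emit:
{"op": "servo_tool", "data": {
  "rows": [
    {"travel": [0.6,0.3,0.01],"dr": [-0.026,-0.028,0.01],"hand": 66},
    {"travel": [0.6,0.4,0],"dr": [0,0,0],"hand": 66},
    {"travel": [0.45,0.6,0],"dr": [0,0,0],"hand": 66},
    {"travel": [0,0.7,0],"dr": [0,0,0],"hand": 66},
    {"travel": [0,0.5,0],"dr": [0,0,0],"hand": 66},
    {"travel": [0,0.3,0],"dr": [0,0,0],"hand": 66},
    {"travel": [0,0.2,0],"dr": [0,0,0],"hand": 66},
    {"travel": [0,0,0],"dr": [0,0,0],"hand": 66}
  ]
}}

```text
time: 24.48
eef_pos: [0.5513, 0.2434, 0.0394]
orientation: [-0.388, 0.592, -0.321, 0.63]
force: [-0.3, 0.2, -0.0]
opening: 0.0659
```

Run:
```python
from h import *
st(); C,im=snap('wrist','w18'); to([.5532,.2493,.029],tilt(np.radians(6.3),.52))
```

```text
t 24.48 pos [0.5513 0.2434 0.0394] F [-0.2526  0.247  -0.0407] open 0.0659 q [ 0.4416  0.7812 -0.8477  1.8828  0.0685  0.6172 -0.1639]
x [ 0.0941 -0.8628 -0.4967] y [-0.055   0.4937 -0.8679] z [ 0.994   0.1091 -0.001 ]
at [0.5517 0.2432 0.0397] t 24.52 units [0.01 0.31 0.05]
rotvec tool [-0.0004 -0.0012  0.0003]
```

View pics/w18.png

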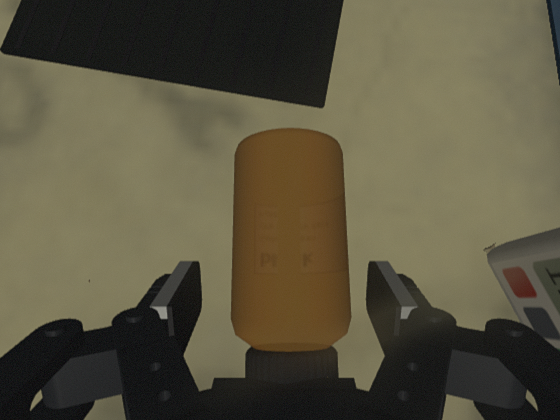

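Emit:
{"op": "servo_tool", "data": {
  "rows": [
    {"travel": [0,0.15,0.06],"dr": [0,0,0],"hand": 66},
    {"travel": [0,0.15,0],"dr": [0,0,0],"hand": 66},
    {"travel": [0,0,0],"dr": [0,0,0],"hand": 55},
    {"travel": [0,0,0],"dr": [0,0,0],"hand": 40},
    {"travel": [0,0,0],"dr": [0,0,0],"hand": 40},
    {"travel": [0,0,0],"dr": [0,0,0],"hand": 40},
    {"travel": [0,0,0],"dr": [0,0,0],"hand": 40}
  ],
  "squeeze": 60
}}

```text
time: 25.4
eef_pos: [0.5534, 0.249, 0.0291]
orientation: [-0.387, 0.592, -0.321, 0.63]
force: [0.5, -1.6, 2.3]
opening: 0.0462
```

Run:
```python
from h import *
st()
```

```text
t 25.40 pos [0.5534 0.249  0.0291] F [ 0.5058 -1.6143  2.3059] open 0.0462 q [ 0.4212  0.7992 -0.834   1.8763  0.0768  0.6002 -0.1704]
x [ 0.0935 -0.863  -0.4965] y [-0.0542  0.4936 -0.868 ] z [ 0.9941  0.1081 -0.0006]
```

Emit:
{"op": "servo_tool", "data": {
  "rows": [
    {"travel": [-0.2,-0.35,0],"dr": [0,0,0],"hand": 40},
    {"travel": [-0.4,-0.7,0],"dr": [0,0,0],"hand": 40},
    {"travel": [-0.5,-0.85,0],"dr": [0,0,0],"hand": 40},
    {"travel": [-0.5,-0.85,0],"dr": [0,0,0],"hand": 40},
    {"travel": [-0.4,-0.7,0],"dr": [0,0,0],"hand": 40},
    {"travel": [0,0,0],"dr": [0,0,-0.17],"hand": 40},
    {"travel": [0,0,0],"dr": [0,0,-0.17],"hand": 40},
    {"travel": [0,0,0],"dr": [0,0,-0.17],"hand": 40},
    {"travel": [0,0,0],"dr": [0,0,-0.17],"hand": 40},
    {"travel": [0,0,0],"dr": [0,0,0],"hand": 40}
  ]
}}

```text
time: 26.65
eef_pos: [0.5497, 0.2573, 0.1892]
orientation: [0.564, -0.427, 0.508, -0.491]
force: [-0.5, -0.0, -0.9]
opening: 0.0459
```

Run:
```python
from h import *
st(); C,im=snap('scene','s19')
```

```text
t 26.65 pos [0.5497 0.2573 0.1892] F [-0.5286 -0.018  -0.8739] open 0.0459 q [-0.0471  0.4874 -0.6768  1.6944  0.4647  1.1855 -0.7627]
x [ 0.1182 -0.9809  0.1545] y [ 0.0169 -0.1536 -0.988 ] z [ 0.9928  0.1194 -0.0016]
```

View pics/s19.png

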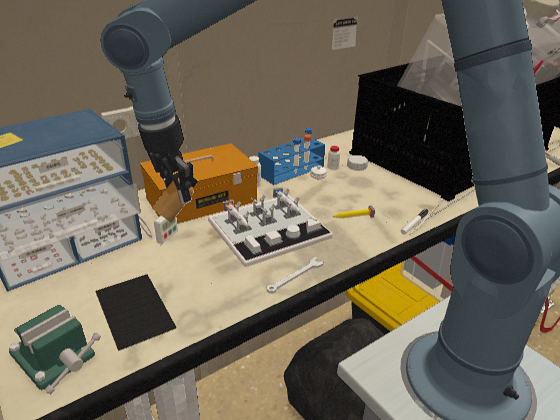

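Emit:
{"op": "servo_tool", "data": {
  "rows": [
    {"travel": [-0.8,-0.25,-0.2],"dr": [0,0,0],"hand": 40},
    {"travel": [-0.8,-0.25,-0.2],"dr": [0,0,0],"hand": 40},
    {"travel": [-0.8,-0.25,-0.2],"dr": [0,0,0],"hand": 40},
    {"travel": [-0.8,-0.25,-0.2],"dr": [0,0,0],"hand": 40},
    {"travel": [0,0,0],"dr": [0.025,-0.158,0],"hand": 40},
    {"travel": [0,0,0],"dr": [0.025,-0.158,0],"hand": 40},
    {"travel": [0,0,0],"dr": [0.025,-0.158,0],"hand": 40},
    {"travel": [0,0,0],"dr": [0.025,-0.158,0],"hand": 40},
    {"travel": [0,0,0],"dr": [0.025,-0.158,0],"hand": 40},
    {"travel": [0,0,0],"dr": [0.025,-0.158,0],"hand": 40},
    {"travel": [0,0,0],"dr": [0.025,-0.158,0],"hand": 40},
    {"travel": [0,0,0],"dr": [0.025,-0.158,0],"hand": 40}
  ]
}}

```text
time: 28.2
eef_pos: [0.5086, 0.3748, 0.207]
orientation: [0.708, -0.01, 0.119, -0.696]
force: [-0.8, 0.5, -1.6]
opening: 0.0459
```

Run:
```python
from h import *
st()
```

```text
t 28.20 pos [0.5086 0.3748 0.207 ] F [-0.7637  0.4529 -1.6022] open 0.0459 q [-0.0116  0.5229 -0.9662  1.7268  0.6372  1.1103  0.1996]
x [ 0.9716 -0.1787  0.155 ] y [ 0.1517 -0.0321 -0.9879] z [ 0.1815  0.9834 -0.0041]
```

Emit:
{"op": "servo_tool", "data": {
  "rows": [
    {"travel": [0,0,0],"dr": [0,0,-0.15],"hand": 40},
    {"travel": [0,0,0],"dr": [0,0,-0.15],"hand": 40},
    {"travel": [0,0,0],"dr": [0,0,-0.15],"hand": 40},
    {"travel": [0,0,0],"dr": [0,0,-0.15],"hand": 40},
    {"travel": [0,0,0],"dr": [0,0,-0.15],"hand": 40},
    {"travel": [0,0,0],"dr": [0,0,-0.15],"hand": 40},
    {"travel": [0,0,0],"dr": [0,0,0],"hand": 40}
  ]
}}

```text
time: 29.08
eef_pos: [0.506, 0.3755, 0.2038]
orientation: [0.645, 0.299, 0.407, -0.574]
force: [-0.0, -0.1, -0.8]
opening: 0.046
```

Run:
```python
from h import *
st(); C,im=snap('scene','s20'); 
cv2.imwrite('pics/s20c.png',cv2.resize(im[120:370,60:260],None,fx=3,fy=2.4*1.0,interpolation=cv2.INTER_CUBIC)); snap('wrist','w20')
```

```text
t 29.07 pos [0.506  0.3755 0.2038] F [-0.0472 -0.0815 -0.7981] open 0.0460 q [-0.5351  0.4721 -0.6761  2.0818  1.5732  1.2602 -0.7884]
x [ 0.4906 -0.0817  0.8675] y [ 0.8521 -0.1635 -0.4972] z [ 0.1825  0.9832 -0.0106]
```

View pics/s20.png

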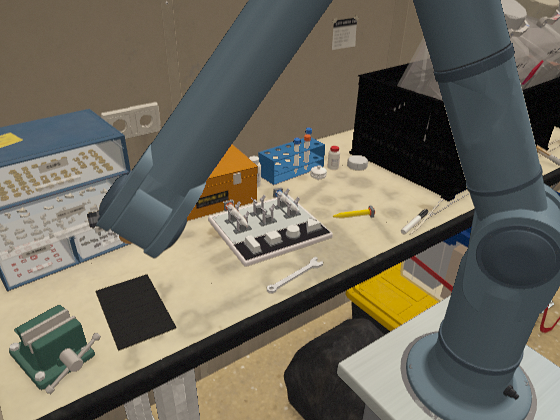

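View pics/w20.png

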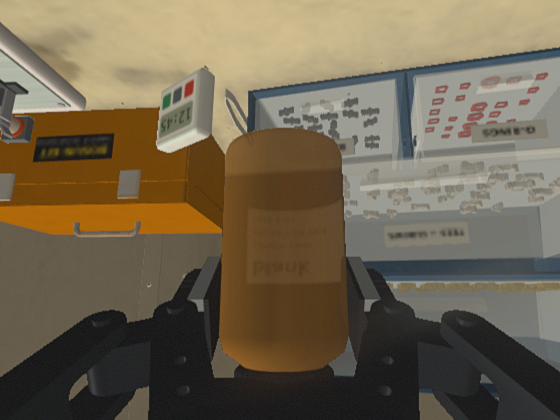

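Emit:
{"op": "servo_tool", "data": {
  "rows": [
    {"travel": [-0.55,0.22,0.06],"dr": [0,0,0],"hand": 40},
    {"travel": [-0.55,0.22,0.06],"dr": [0,0,0],"hand": 40},
    {"travel": [-0.55,0.22,0.06],"dr": [0,0,0],"hand": 40},
    {"travel": [-0.55,0.22,0.06],"dr": [0,0,0],"hand": 40},
    {"travel": [-0.55,0.22,0.06],"dr": [0,0,0],"hand": 40},
    {"travel": [0,0,0],"dr": [0,0,0],"hand": 40},
    {"travel": [0,0,0],"dr": [0,0,0],"hand": 40}
  ]
}}

```text
time: 30.05
eef_pos: [0.4954, 0.3925, 0.0918]
orientation: [0.641, 0.299, 0.412, -0.574]
force: [-0.5, 0.1, -1.2]
opening: 0.046
```

Run:
```python
from h import *
st(); C,im=snap('scene','s21'); 
cv2.imwrite('pics/s21c.png',cv2.resize(im[170:370,60:260],None,fx=3,fy=3,interpolation=cv2.INTER_CUBIC)); to([.492,.39,.062])
```

```text
t 30.05 pos [0.4954 0.3925 0.0918] F [-0.5125  0.1436 -1.2276] open 0.0460 q [-0.6329  0.7187 -0.6067  2.0634  1.7229  1.3412 -1.0136]
x [ 0.4825 -0.0892  0.8713] y [ 0.8562 -0.1614 -0.4907] z [ 0.1845  0.9828 -0.0015]
at [0.4951 0.3928 0.092 ] t 30.1 units [-0.68  0.31 -0.08]
```

View pics/s21c.png

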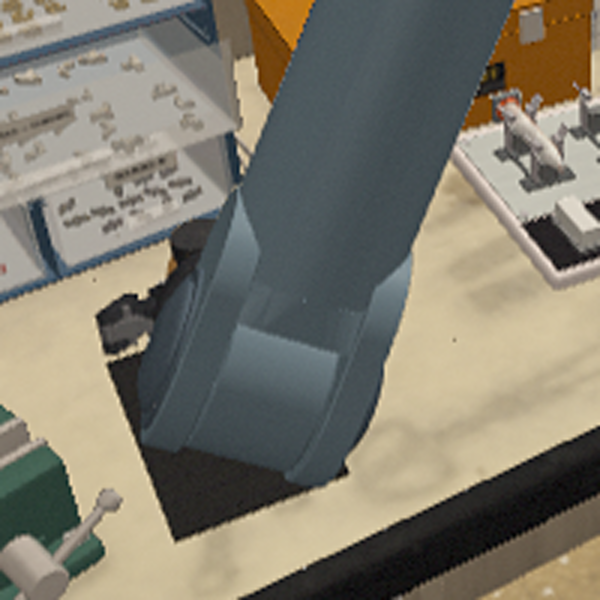

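Emit:
{"op": "servo_tool", "data": {
  "rows": [
    {"travel": [-0.2,0.11,0],"dr": [0,0,0],"hand": 40},
    {"travel": [-0.2,0.11,0],"dr": [0,0,0],"hand": 40},
    {"travel": [-0.1,0.06,0],"dr": [0,0,0],"hand": 40},
    {"travel": [0,0,0],"dr": [0,0,0],"hand": 40},
    {"travel": [0,0,0],"dr": [0,0,0],"hand": 40}
  ]
}}

```text
time: 30.72
eef_pos: [0.4934, 0.3929, 0.0671]
orientation: [0.642, 0.3, 0.41, -0.575]
force: [-0.4, -0.0, -0.8]
opening: 0.0462
```

Emit:
{"op": "servo_tool", "data": {
  "rows": [
    {"travel": [-0.04,0.02,0],"dr": [0,0,0],"hand": 40},
    {"travel": [-0.04,0.02,0],"dr": [0,0,0],"hand": 40},
    {"travel": [0,0,0],"dr": [0,0,0],"hand": 40}
  ]
}}

```text
time: 31.1
eef_pos: [0.4933, 0.3928, 0.0635]
orientation: [0.642, 0.3, 0.41, -0.575]
force: [-0.3, 0.2, -0.6]
opening: 0.0459
```

Emit:
{"op": "servo_tool", "data": {
  "rows": [
    {"travel": [-0.04,0.02,0],"dr": [0,0,0],"hand": 40},
    {"travel": [-0.04,0.02,0],"dr": [0,0,0],"hand": 40},
    {"travel": [0,0,0],"dr": [0,0,0],"hand": 40}
  ]
}}

```text
time: 31.48
eef_pos: [0.4936, 0.3929, 0.0633]
orientation: [0.641, 0.302, 0.413, -0.573]
force: [-5.3, -2.2, 9.9]
opening: 0.0464
```

Emit:
{"op": "servo_tool", "data": {
  "rows": [
    {"travel": [0.04,-0.02,0],"dr": [0,0,0],"hand": 40},
    {"travel": [0,0,0],"dr": [0,0,0],"hand": 48},
    {"travel": [0,0,0],"dr": [0,0,0],"hand": 54},
    {"travel": [0,0,0],"dr": [0,0,0],"hand": 62},
    {"travel": [0,0,0],"dr": [0,0,0],"hand": 66},
    {"travel": [0,-0.3,0],"dr": [0,0,0],"hand": 66},
    {"travel": [0,-0.6,0],"dr": [0,0,0],"hand": 66}
  ]
}}

```text
time: 32.35
eef_pos: [0.4622, 0.3979, 0.0796]
orientation: [0.642, 0.3, 0.41, -0.574]
force: [-0.2, 0.4, -0.0]
opening: 0.0663
```

Run:
```python
from h import *
st(); C,im=snap('wrist','w22')
```

```text
t 32.35 pos [0.4622 0.3979 0.0796] F [-0.1612  0.3694 -0.0062] open 0.0663 q [-0.6791  0.7439 -0.6241  2.0815  1.6985  1.3882 -1.0616]
x [ 0.4839 -0.0863  0.8708] y [ 0.8557 -0.1615 -0.4916] z [ 0.183   0.9831 -0.0043]
```

View pics/w22.png

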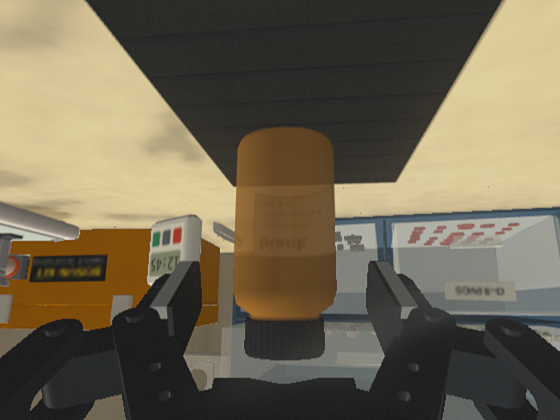

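Emit:
{"op": "servo_tool", "data": {
  "rows": [
    {"travel": [0,-0.8,0],"dr": [0,0,0],"hand": 66},
    {"travel": [0,-0.8,0],"dr": [0,0,0],"hand": 66},
    {"travel": [0.8,-0.5,0],"dr": [0,0,0],"hand": 66},
    {"travel": [0.8,-0.45,0],"dr": [0,0,0],"hand": 66},
    {"travel": [0.8,-0.45,0],"dr": [0,0,0],"hand": 66},
    {"travel": [0.8,-0.45,0],"dr": [0,0,0],"hand": 66},
    {"travel": [0,0,0],"dr": [0,0,0.15],"hand": 66},
    {"travel": [0,0,0],"dr": [0,0,0.15],"hand": 66},
    {"travel": [0,0,0],"dr": [0,0,0.15],"hand": 66},
    {"travel": [0,0,0],"dr": [0,0,0.15],"hand": 66},
    {"travel": [0,0,0],"dr": [0,0,0.15],"hand": 66},
    {"travel": [0,0,0],"dr": [0,0,0.15],"hand": 66}
  ]
}}

```text
time: 33.9
eef_pos: [0.4055, 0.4099, 0.2598]
orientation: [0.708, -0.01, 0.117, -0.696]
force: [0.2, 0.6, -0.7]
opening: 0.0661
```

Run:
```python
from h import *
st(); C,im=snap('scene','s23'); to([.4865,.0072,.25],down(np.radians(-95.5))); to([.4865,.0072,.25],down(np.radians(84.5)))
```

```text
t 33.90 pos [0.4055 0.4099 0.2598] F [ 0.1756  0.622  -0.6597] open 0.0661 q [-0.1147  0.3386 -0.97    1.7924  0.4679  1.1448  0.1453]
x [ 0.9722 -0.1771  0.1531] y [ 0.1501 -0.0301 -0.9882] z [ 0.1797  0.9837 -0.0027]
at [0.4112 0.4079 0.26  ] t 33.95 units [ 3.65  0.82 -9.48]
rotvec tool [-0.2317  3.0397  0.0126]
at [0.4112 0.4079 0.26  ] t 33.95 units [ 3.65  0.82 -9.48]
rotvec tool [ 0.0083 -0.0931  0.1521]
```

View pics/s23.png

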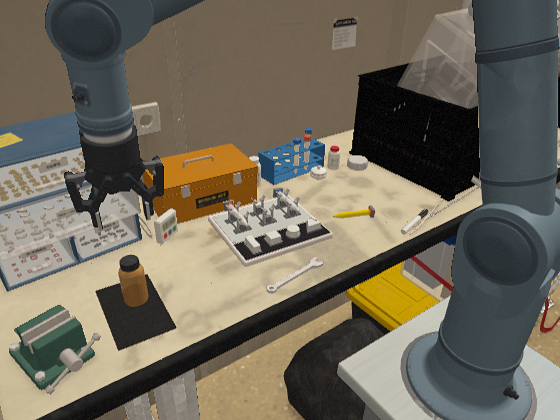

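Emit:
{"op": "servo_tool", "data": {
  "rows": [
    {"travel": [0,0,-0.5],"dr": [0.008,-0.093,0.152],"hand": 0},
    {"travel": [0.1,0,-1],"dr": [0,0,0],"hand": 0},
    {"travel": [0.1,0,-1],"dr": [0,0,0],"hand": 0},
    {"travel": [0.3,0,-1],"dr": [0,0,0],"hand": 0},
    {"travel": [0.3,0,-1],"dr": [0,0,0],"hand": 0},
    {"travel": [0.3,0,-1],"dr": [0,0,0],"hand": 0},
    {"travel": [0.3,0.2,-1],"dr": [0,0,0],"hand": 0},
    {"travel": [0.3,0.4,-1],"dr": [0,0,0],"hand": 0},
    {"travel": [0.3,0.4,-1],"dr": [0,0,0],"hand": 0},
    {"travel": [0.2,0,-0.5],"dr": [0,0,0],"hand": 0},
    {"travel": [0,0,0],"dr": [0,0,0],"hand": 0},
    {"travel": [0,0,0],"dr": [0,0,0],"hand": 0}
  ],
  "squeeze": 60
}}

```text
time: 35.45
eef_pos: [0.4596, 0.045, 0.2204]
orientation: [0.708, -0.029, 0.032, -0.705]
force: [0.3, 0.5, -0.3]
opening: 0.0002
```

Run:
```python
from h import *
st(); C,im=snap('wrist','w24')
```

```text
t 35.45 pos [0.4596 0.045  0.2204] F [ 0.34    0.5048 -0.3137] open 0.0002 q [ 0.6687  0.1302 -0.8958  2.033   0.1242  1.0269  1.197 ]
x [ 0.9962 -0.0866  0.0047] y [ 0.0044 -0.0038 -1.    ] z [ 0.0866  0.9962 -0.0034]
```

View pics/w24.png

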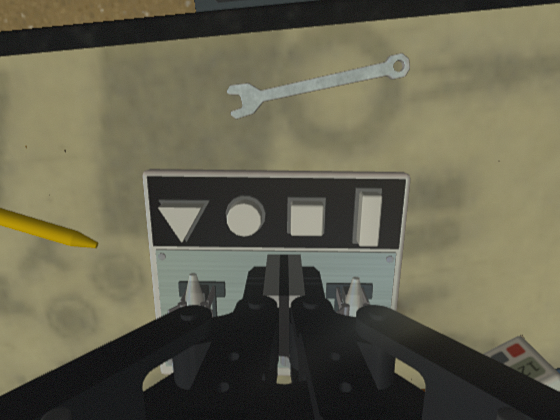

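Run:
```python
from h import *
W=cam('wrist'); im=cv2.imread('pics/w24.png'); g=im.min(2)
sub=g[178:250,150:405]; print(np.percentile(sub,[5,50,70,80,90,95]))
m=(g>165).astype(np.uint8); m[:178]=0;m[247:]=0;m[:,:152]=0;m[:,402:]=0
cs,_=cv2.findContours(m,cv2.RETR_EXTERNAL,cv2.CHAIN_APPROX_NONE)
K={}
for c in cs:
    if cv2.contourArea(c)<200: continue
    M=cv2.moments(c); p=(M['m10']/M['m00'],M['m01']/M['m00']); x,y,w,h=cv2.boundingRect(c); print(cv2.contourArea(c),p,(x,y,w,h),ray(W,p,.04))
vis=cv2.cvtColor(m*255,cv2.COLOR_GRAY2BGR); cv2.imwrite('pics/km.png',np.hstack([im[170:255,140:410],vis[170:255,140:410]]))
```

```text
[ 34.   43.   85.  139.2 153.  155. ]
```

View pics/km.png

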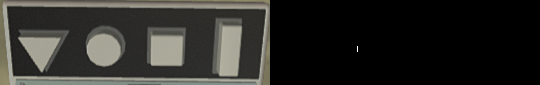

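Run:
```python
from h import *
W=cam('wrist'); im=cv2.imread('pics/w24.png'); g=im.min(2)
m=(g>136).astype(np.uint8); m[:178]=0;m[247:]=0;m[:,:152]=0;m[:,402:]=0
m=cv2.morphologyEx(m,cv2.MORPH_OPEN,np.ones((3,3)))
cs,_=cv2.findContours(m,cv2.RETR_EXTERNAL,cv2.CHAIN_APPROX_NONE)
for c in cs:
    if cv2.contourArea(c)<200: continue
    M=cv2.moments(c); p=(M['m10']/M['m00'],M['m01']/M['m00']); x,y,w,h=cv2.boundingRect(c); s=.303/375*1000
    P=ray(W,p,.04); print(cv2.contourArea(c),p,'mm',w*s,h*s,P); to([P[0],P[1],.08])
vis=cv2.cvtColor(m*255,cv2.COLOR_GRAY2BGR); cv2.imwrite('pics/km2.png',vis[170:255,140:410])
```

```text
652.5 (179.81455938697317, 218.93001277139206) mm 31.512 25.856 [ 0.4778 -0.0449  0.04  ]
at [0.4597 0.0452 0.2205] t 35.5 units [ 0.63  3.52 -2.19]
823.0 (305.92871607938434, 220.26812474686108) mm 25.856 23.432000000000002 [0.4879 0.0616 0.04  ]
at [0.4597 0.0452 0.2205] t 35.5 units [0.65 3.51 0.48]
761.5 (243.04049026045084, 219.45261545195885) mm 26.664 24.240000000000002 [0.4827 0.0085 0.04  ]
at [0.4597 0.0452 0.2205] t 35.5 units [ 0.64  3.52 -0.85]
829.5 (369.5651999196303, 220.75547518585492) mm 17.776 39.592000000000006 [0.4929 0.1153 0.04  ]
at [0.4597 0.0452 0.2205] t 35.5 units [0.66 3.51 1.83]
```

View pics/km2.png

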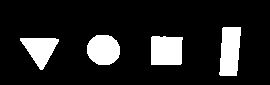

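Run:
```python
from h import *
to([.4835,.008,.07],down(np.radians(84.5)))
```

```text
at [0.4597 0.0452 0.2205] t 35.5 units [ 0.65  3.77 -0.86]
rotvec tool [0.0033 0.01   0.005 ]
```

Emit:
{"op": "servo_tool", "data": {
  "rows": [
    {"travel": [0.3,0.5,-0.4],"dr": [0.003,0.01,0.005],"hand": 0},
    {"travel": [0.35,0.8,-0.46],"dr": [0,0,0],"hand": 0},
    {"travel": [0,0.8,0],"dr": [0,0,0],"hand": 0},
    {"travel": [0,0.8,0],"dr": [0,0,0],"hand": 0},
    {"travel": [0,0.6,0],"dr": [0,0,0],"hand": 0},
    {"travel": [0,0.2,0],"dr": [0,0,0],"hand": 0},
    {"travel": [0,0,0],"dr": [0,0,0],"hand": 0},
    {"travel": [0,0,0],"dr": [0,0,0],"hand": 0}
  ]
}}

```text
time: 36.5
eef_pos: [0.4839, 0.0071, 0.0736]
orientation: [-0.706, 0.034, -0.035, 0.706]
force: [-0.1, 0.1, 0.3]
opening: 0.0
```

Run:
```python
from h import *
to([.4835,.008,.07],down(np.radians(84.5))); st(); snap('wrist','w25'); C,im=snap('scene','s25')
cv2.imwrite('pics/s25c.png',cv2.resize(im[170:280,200:350],None,fx=5,fy=5,interpolation=cv2.INTER_CUBIC))
```

```text
at [0.4839 0.0071 0.0736] t 36.5 units [-0.01  0.09  0.02]
rotvec tool [-0.0001 -0.0025  0.0019]
t 36.50 pos [0.4839 0.0071 0.0736] F [-0.1041  0.0722  0.2791] open 0.0000 q [ 0.5592  0.4299 -0.7456  2.0908  0.4192  0.769   1.0239]
x [ 0.9952 -0.0983  0.0019] y [ 0.0019 -0.0001 -1.    ] z [0.0983 0.9952 0.0001]
```

View pics/w25.png

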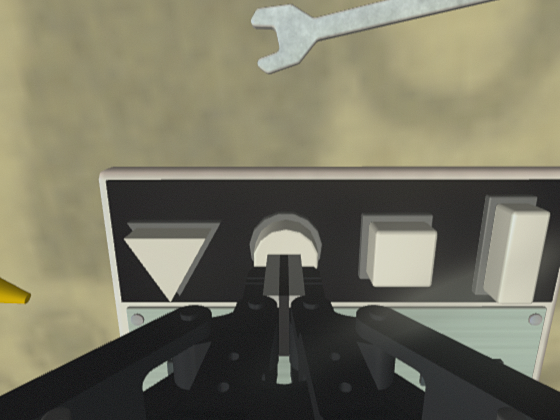

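View pics/s25c.png

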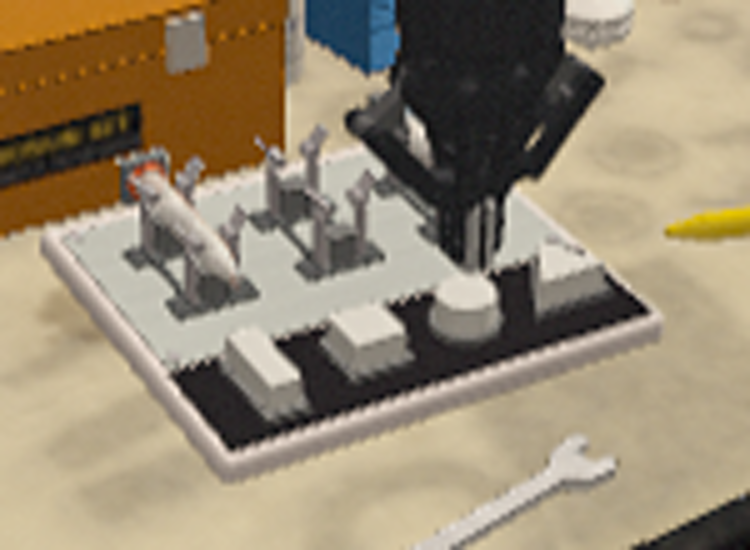

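Run:
```python
from h import *
S=cam('scene')
print(proj(S,[.4839,.0071,.0546]),proj(S,[.4839,.0071,.04]), ray(S,(293,228.4),.04))
W=cam('wrist'); print(proj(W,[.4839,.0071,.0546]),proj(W,[.4839,.0071,.04]))
for p in [(250,245),(321,245),(286,214)]: print(ray(W,p,.04))
```

```text
[293.213  222.0479] [292.9961 227.182 ] [0.4798 0.0102 0.04  ]
[283.5552 276.7069] [283.5822 262.3622]
[ 0.4741 -0.007   0.04  ]
[0.4772 0.0245 0.04  ]
[0.4613 0.0104 0.04  ]
```

Emit:
{"op": "servo_tool", "data": {
  "rows": [
    {"travel": [-0.05,0.3,0.02],"dr": [0,0,0],"hand": 0},
    {"travel": [0,0.12,0],"dr": [0,0,0],"hand": 0},
    {"travel": [0,0.1,0],"dr": [0,0,0],"hand": 0},
    {"travel": [0,0,0],"dr": [0,0,0],"hand": 0}
  ]
}}

```text
time: 37.1
eef_pos: [0.4811, 0.0075, 0.0539]
orientation: [0.707, -0.036, 0.034, -0.705]
force: [-7.5, -1.3, 23.6]
opening: 0.0003
```

Emit:
{"op": "servo_tool", "data": {
  "rows": [
    {"travel": [0,0,0],"dr": [0,0,0],"hand": 0},
    {"travel": [0,0,0],"dr": [0,0,0],"hand": 0},
    {"travel": [0,-0.25,0],"dr": [0,0,0],"hand": 0},
    {"travel": [0,-0.3,0],"dr": [0,0,0],"hand": 0},
    {"travel": [0,0,0.65],"dr": [0,0,0],"hand": 0},
    {"travel": [0,0,0.7],"dr": [0,0,0],"hand": 0},
    {"travel": [0,0,0],"dr": [0,0,0],"hand": 0},
    {"travel": [0,0,0],"dr": [0,0,0],"hand": 0}
  ]
}}

```text
time: 38.1
eef_pos: [0.4858, 0.0604, 0.0733]
orientation: [0.707, -0.036, 0.035, -0.706]
force: [-0.8, -1.1, 0.2]
opening: 0.0
```

Run:
```python
from h import *
to([.4868,.0622,.0539]); st(); snap('wrist','w26')
```

```text
at [0.4858 0.0604 0.0733] t 38.1 units [0.02 0.49 0.05]
t 38.10 pos [0.4858 0.0604 0.0733] F [-0.7549 -1.1364  0.2277] open 0.0000 q [ 0.4534  0.445  -0.7531  2.0754  0.4318  0.7812  0.9058]
x [ 0.9951 -0.0992 -0.0015] y [-0.0015 -0.0007 -1.    ] z [ 0.0992  0.9951 -0.0009]
```

View pics/w26.png

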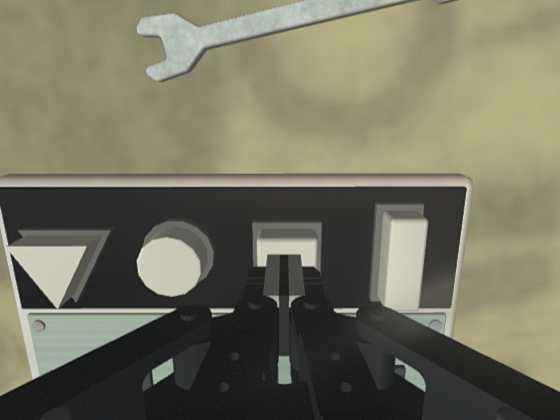

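Emit:
{"op": "servo_tool", "data": {
  "rows": [
    {"travel": [0,0.3,0.04],"dr": [0,0,0],"hand": 0},
    {"travel": [0,0.12,0],"dr": [0,0,0],"hand": 0},
    {"travel": [0,0.09,0],"dr": [0,0,0],"hand": 0},
    {"travel": [0,0,0],"dr": [0,0,0],"hand": 0},
    {"travel": [0,0,0],"dr": [0,0,0],"hand": 0},
    {"travel": [0,0,0],"dr": [0,0,0],"hand": 0}
  ]
}}

```text
time: 38.9
eef_pos: [0.4862, 0.0618, 0.0541]
orientation: [0.707, -0.036, 0.035, -0.705]
force: [-3.9, -2.5, 12.1]
opening: 0.0006
```

Emit:
{"op": "servo_tool", "data": {
  "rows": [
    {"travel": [0,-0.25,0],"dr": [0,0,0],"hand": 0},
    {"travel": [0,-0.3,0],"dr": [0,0,0],"hand": 0},
    {"travel": [0,0,0.65],"dr": [0,0,0],"hand": 0},
    {"travel": [0,0,0.68],"dr": [0,0,0],"hand": 0},
    {"travel": [0,0,0],"dr": [0,0,0],"hand": 0},
    {"travel": [0,0,0],"dr": [0,0,0],"hand": 0}
  ]
}}

```text
time: 39.65
eef_pos: [0.4913, 0.1151, 0.0751]
orientation: [0.706, -0.035, 0.035, -0.706]
force: [-0.2, -0.3, -0.5]
opening: -0.0002
```

Run:
```python
from h import *
to([.4921,.116,.0539]); st(); snap('wrist','w27')
```

```text
at [0.4913 0.1151 0.0751] t 39.65 units [0.02 0.53 0.02]
t 39.65 pos [0.4913 0.1151 0.0751] F [-0.2285 -0.3402 -0.4947] open -0.0002 q [ 0.3444  0.4694 -0.757   2.0401  0.4475  0.8014  0.7931]
x [ 0.9951 -0.0991 -0.0011] y [-0.0012 -0.0006 -1.    ] z [ 0.0991  0.9951 -0.0008]
```

View pics/w27.png

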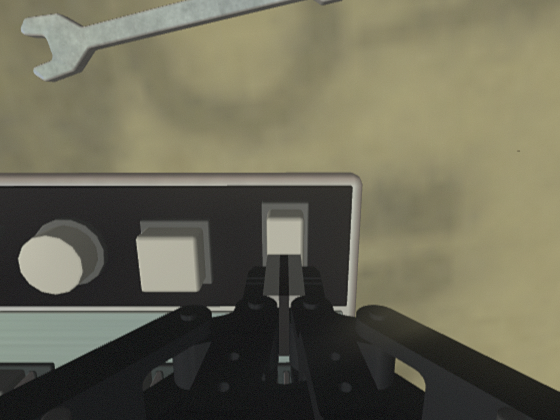

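Emit:
{"op": "servo_tool", "data": {
  "rows": [
    {"travel": [0,0.33,0],"dr": [0,0,0],"hand": 0},
    {"travel": [0,0.13,0],"dr": [0,0,0],"hand": 0},
    {"travel": [0,0.1,0],"dr": [0,0,0],"hand": 0},
    {"travel": [0,0,0],"dr": [0,0,0],"hand": 0},
    {"travel": [0,0,0],"dr": [0,0,0],"hand": 0},
    {"travel": [0,0,0],"dr": [0,0,0],"hand": 0}
  ]
}}

```text
time: 40.45
eef_pos: [0.4914, 0.1145, 0.054]
orientation: [0.708, -0.036, 0.035, -0.705]
force: [-5.0, -3.6, 14.6]
opening: 0.0001
```

Emit:
{"op": "servo_tool", "data": {
  "rows": [
    {"travel": [0,-0.25,0],"dr": [0,0,0],"hand": 0},
    {"travel": [0,-0.3,0],"dr": [0,0,0],"hand": 0},
    {"travel": [0,0,-0.65],"dr": [0,0,0],"hand": 0},
    {"travel": [0,0,-0.68],"dr": [0,0,0],"hand": 0},
    {"travel": [0,0,0],"dr": [0,0,0],"hand": 0},
    {"travel": [0,0,0],"dr": [0,0,0],"hand": 0}
  ]
}}

```text
time: 41.2
eef_pos: [0.4865, 0.0638, 0.075]
orientation: [-0.706, 0.035, -0.035, 0.707]
force: [0.1, 0.5, -0.9]
opening: -0.0002
```

Run:
```python
from h import *
to([.4868,.0622,.0537]); st()
```

```text
at [0.4865 0.0638 0.075 ] t 41.2 units [ 0.01  0.53 -0.04]
t 41.20 pos [0.4865 0.0638 0.075 ] F [ 0.1151  0.4646 -0.9417] open -0.0002 q [ 0.452   0.444  -0.7581  2.0733  0.4302  0.783   0.9022]
x [ 0.9951 -0.0987 -0.0001] y [ 0.      0.0012 -1.    ] z [0.0987 0.9951 0.0012]
```

Round, square and bar done; now square, round, bar.

Emit:
{"op": "servo_tool", "data": {
  "rows": [
    {"travel": [0,0.33,-0.04],"dr": [0,0,0],"hand": 0},
    {"travel": [0,0.13,0],"dr": [0,0,0],"hand": 0},
    {"travel": [0,0.1,0],"dr": [0,0,0],"hand": 0},
    {"travel": [0,0,0],"dr": [0,0,0],"hand": 0},
    {"travel": [0,0,0],"dr": [0,0,0],"hand": 0},
    {"travel": [0,0,0],"dr": [0,0,0],"hand": 0}
  ]
}}

```text
time: 41.95
eef_pos: [0.4861, 0.0623, 0.054]
orientation: [0.707, -0.035, 0.034, -0.706]
force: [-4.3, -1.2, 16.6]
opening: 0.0003
```

Emit:
{"op": "servo_tool", "data": {
  "rows": [
    {"travel": [0,-0.25,0],"dr": [0,0,0],"hand": 0},
    {"travel": [0,-0.3,0],"dr": [0,0,0],"hand": 0},
    {"travel": [0,0,-0.65],"dr": [0,0,0],"hand": 0},
    {"travel": [0,0,-0.68],"dr": [0,0,0],"hand": 0},
    {"travel": [0,0,0],"dr": [0,0,0],"hand": 0},
    {"travel": [0,0,0],"dr": [0,0,0],"hand": 0}
  ]
}}

```text
time: 42.7
eef_pos: [0.481, 0.0091, 0.0745]
orientation: [-0.706, 0.035, -0.035, 0.707]
force: [-0.3, 0.1, 0.2]
opening: 0.0003
```

Run:
```python
from h import *
to([.4818,.0085,.0537]); st()
```

```text
at [0.481  0.0091 0.0745] t 42.7 units [ 0.02  0.52 -0.01]
t 42.70 pos [0.481  0.0091 0.0745] F [-0.3425  0.11    0.2334] open 0.0003 q [ 0.5623  0.4261 -0.7524  2.0952  0.416   0.771   1.0213]
x [ 0.9951 -0.0989 -0.0004] y [-0.0003  0.0009 -1.    ] z [0.0989 0.9951 0.0009]
```

Emit:
{"op": "servo_tool", "data": {
  "rows": [
    {"travel": [0,0.32,0],"dr": [0,0,0],"hand": 0},
    {"travel": [0,0.13,0],"dr": [0,0,0],"hand": 0},
    {"travel": [0,0.1,0],"dr": [0,0,0],"hand": 0},
    {"travel": [0,0,0],"dr": [0,0,0],"hand": 0},
    {"travel": [0,0,0],"dr": [0,0,0],"hand": 0},
    {"travel": [0,0,0],"dr": [0,0,0],"hand": 0}
  ]
}}

```text
time: 43.45
eef_pos: [0.4809, 0.0096, 0.054]
orientation: [0.707, -0.035, 0.034, -0.706]
force: [-4.7, 0.8, 17.6]
opening: 0.0001
```

Emit:
{"op": "servo_tool", "data": {
  "rows": [
    {"travel": [0,-0.25,0],"dr": [0,0,0],"hand": 0},
    {"travel": [0,-0.4,0],"dr": [0,0,0],"hand": 0},
    {"travel": [0,0,0.9],"dr": [0,0,0],"hand": 0},
    {"travel": [0,0,0.9],"dr": [0,0,0],"hand": 0},
    {"travel": [0,0,0.88],"dr": [0,0,0],"hand": 0},
    {"travel": [0,0,0],"dr": [0,0,0],"hand": 0},
    {"travel": [0,0,0],"dr": [0,0,0],"hand": 0}
  ]
}}

```text
time: 44.32
eef_pos: [0.4913, 0.1142, 0.0783]
orientation: [0.707, -0.035, 0.035, -0.706]
force: [-0.3, -0.1, -0.6]
opening: -0.0003
```

Run:
```python
from h import *
to([.4918,.1152,.0537]); st(); C,im=snap('scene','s30'); cv2.imwrite('pics/s30c.png',cv2.resize(im[170:340,90:350],None,fx=3,fy=3,interpolation=cv2.INTER_CUBIC))
```

```text
at [0.4913 0.1142 0.0783] t 44.33 units [0.01 0.62 0.03]
t 44.33 pos [0.4913 0.1142 0.0783] F [-0.2616 -0.0598 -0.5917] open -0.0003 q [ 0.3522  0.4647 -0.764   2.0391  0.4441  0.8076  0.7973]
x [ 0.9951 -0.0991 -0.0011] y [-0.0012 -0.0009 -1.    ] z [ 0.0991  0.9951 -0.001 ]
```

View pics/s30c.png

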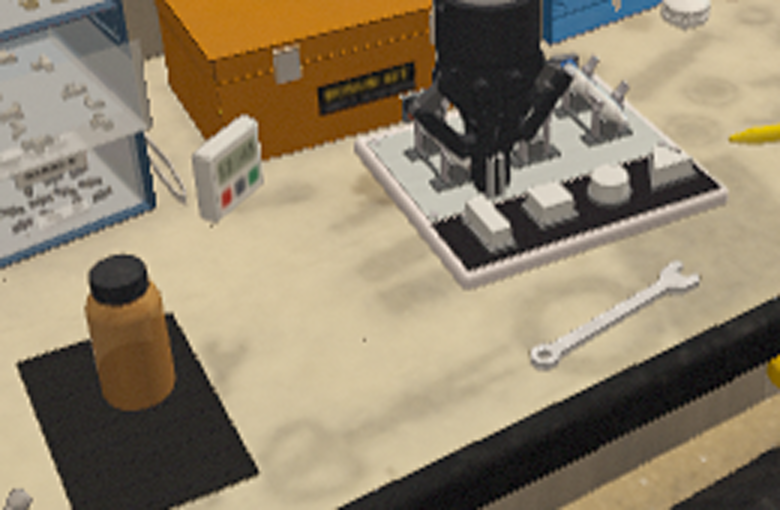

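Emit:
{"op": "servo_tool", "data": {
  "rows": [
    {"travel": [0,0.4,0.03],"dr": [0,0,0],"hand": 0},
    {"travel": [0,0.14,0],"dr": [0,0,0],"hand": 0},
    {"travel": [0,0.1,0],"dr": [0,0,0],"hand": 0},
    {"travel": [0,0,0],"dr": [0,0,0],"hand": 0},
    {"travel": [0,0,0],"dr": [0,0,0],"hand": 0},
    {"travel": [0,0,0],"dr": [0,0,0],"hand": 0}
  ]
}}

```text
time: 45.12
eef_pos: [0.4914, 0.1147, 0.054]
orientation: [0.708, -0.036, 0.035, -0.705]
force: [-4.4, -3.8, 16.0]
opening: 0.0003
```

Emit:
{"op": "servo_tool", "data": {
  "rows": [
    {"travel": [0,-0.25,0],"dr": [0,0,0],"hand": 0},
    {"travel": [0,-0.6,0],"dr": [0,0,0],"hand": 0},
    {"travel": [0,-0.8,0],"dr": [0,0,0],"hand": 0},
    {"travel": [0,-0.9,0],"dr": [0,0,0],"hand": 0},
    {"travel": [0,-0.9,0],"dr": [0,0,0],"hand": 0},
    {"travel": [-0.3,-0.8,0],"dr": [0,0,0],"hand": 30},
    {"travel": [0,0,0],"dr": [0,0,0],"hand": 30},
    {"travel": [0,0,0],"dr": [0,0,0],"hand": 30}
  ]
}}

```text
time: 46.12
eef_pos: [0.4793, 0.1169, 0.2218]
orientation: [0.706, -0.036, 0.035, -0.706]
force: [-0.2, 1.0, -0.7]
opening: 0.0298
```

Run:
```python
from h import *
st(); snap('wrist','w31'); snap('scene','s31')
```

```text
t 46.12 pos [0.4793 0.1169 0.2218] F [-0.2483  1.0052 -0.6628] open 0.0298 q [ 0.5068  0.2185 -0.9055  1.9601  0.197   1.0555  0.9861]
x [ 0.9951 -0.0992 -0.0017] y [-0.0017 -0.0004 -1.    ] z [ 0.0992  0.9951 -0.0006]
```

View pics/w31.png

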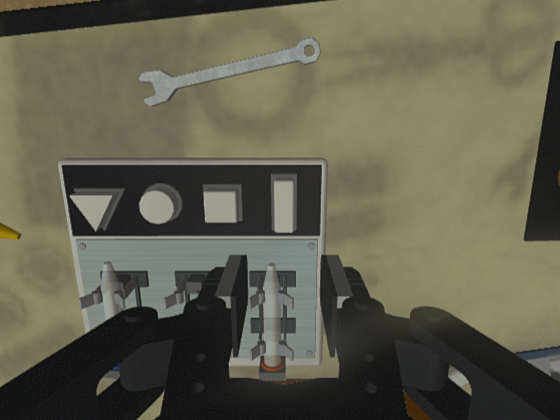

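View pics/s31.png

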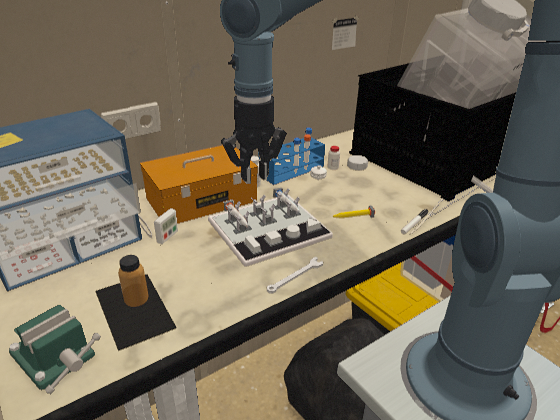

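```bash
python3 -c "
from cell import workorder; print(workorder.sign_off())"
```

```text
the job is handed in; nothing more can be done
None
```

I finished the job and handed it in at about 46 s of the 210 s allowed; the system gave no verdict.

- **Tubes:** Two white tubes were on the bench. I pressed the blue-collared one into slot 2 and the red-collared one into slot 0, each until it bottomed at about 26–27 N with no further travel. In the later close-up views the spring-finger lips sit over both tubes. I saw no third tube to the right of the mixer, and I left the yellow look-alike alone.
- **Bottle:** The brown bottle was the only one lying down. It now stands upright and released on the mat. I saw no fallen white bottle.
- **Keys:** I pressed round, square, bar, square, round, bar. Each press bottomed at 12–24 N, against the 5 N spring, was held for about half a second and was let go before the next. I never touched the triangular key.

In the last pictures the bottle is standing, both tubes are in their slots, all keys are up, and the arm is clear with the gripper holding nothing.

Two checks disagreed slightly or fell short:
- **Tube height:** For the slot 2 tube, the scene view put the tip at the seated height of about 48 mm, while the wrist view suggested about 54 mm. I took the hard stop and the lips over the tube as proof it was seated.
- **Top camera:** It showed only a blank surface, so I did not use it.

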